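# Draw the guide rods from their tubes and pack them in the stacked trays

### The arm

A 7-joint arm with a two-finger parallel gripper is mounted at the origin on the work surface. World frame = base frame: x ahead of the robot, y to its left, z up, the work surface at z = 0. Lengths are in mm, angles in rad, forces in N, time in s.
With the tool pointing down it reaches from about 400 to 850 mm from the base axis. Payload 10.4 kg.
Tool frame: the origin (TCP) lies on the centre line of the jaws, within the pads' length; the fingertips stand 22 mm ahead of it and the grasp point (between the pads) lies 3 mm ahead of it (manip.tips_ahead is the distance from the TCP to the fingertips, in mm); z points along the fingers, y is the direction in which the jaws open and shut (so a half turn about z gives the same grasp; the last joint's range is limited). The gripper opens to 87 mm and grips with 3 to 60 N. Pads are 19 mm wide; open, the fingers measure 117 mm over their backs; the gripper's body (75 mm by 190 mm) begins 51 mm behind the grasp point.
Start: joints at [-1.312, 0.332, -0.065, 1.46, 0.022, 1.35, -0.088], TCP at [173.789, 600.372, 244.576] pointing down, gripper open.
Joint ranges: [-2.6, 2.6], [-0.5, 2.12], [-1.47, 1.34], [0.16, 2.42], [-1.27, 4.41], [0.06, 2.06], [-2.6, 2.6]. Speed limits (rad/s): [2.22, 2.22, 2.79, 2.79, 3.14, 3.14, 3.14].

### API

Orientations are given as [roll, pitch, yaw] about the fixed x, y, z axes, in that order (R = Rz(yaw) Ry(pitch) Rx(roll)).
In Python, from rig import manip gives the robot as it stands.
- The arm moves only by the shell command python3 -m jog 'ROWS' [OPENING] [FORCE]. ROWS is JSON, a list of rows, each an object of numbers: "x", "y", "z": the shift along the tool's x, y, z in m; "yaw": the turn about the tool's z in degrees. In form: [{"x": .., "y": .., "z": .., "yaw": ..}, ...]. A call has 1 to 20 rows; each row shifts and turns the pose as measured when the row begins, along the tool's axes as they then stand; what a row does not reach is not made up. A row lasts 1/10 s, in which the tool goes at most 50 mm and 8.59 degrees, less where a joint would pass 70% of its speed; a pose out of reach is approached as far as the arm can. A call with a gripper value outside its range is refused whole. OPENING is the finger opening in m, from 0 to 0.087, set as the call begins (- or left out, the last holds). The fingers move at their own pace and stop on an object; FORCE is the grip in N (left out, the last holds). Time passes only in rows, so rows that do not move let the fingers close. It gives the time, the measured TCP pose, the force and the opening at its end, in the units of the state.
- manip.get_obs(): the state, without advancing time (a new reading comes with each control period).
- manip.camera(name): name is "side" or "top" or "wrist"; returns a dict with "color" (420x560x3 uint8, blue, green, red), "K" (3x3 intrinsics, pixels), "pose" (4x4, takes a point from camera to world coordinates). Camera axes: x right, y down, z forward; pixel columns grow to the right and rows downward; lengths in mm; the calibration is good to about 2 mm. A picture is of the moment at which its call begins. There is no depth.
- manip.finish_job(): hands the job in, once; it reports no verdict.
The state is a dict: "time": time; "joint_positions": joint angles; "qd": joint speeds; "effort": joint torques, N m; "ee_pos": TCP position; "orientation": TCP orientation; "contact_force": force on the tool from outside, world axes, zero at the start; "moment": the same for the moment, N m; "gripper_width": opening from 0.0 (shut) to 1.0 (fully open).
Only numpy, scipy, OpenCV 4.12 (cv2) and the standard library are available. Lean on these libraries where they do the work, as an engineer would, in place of code of your own. Each camera call takes 0.05 s, during which the arm holds its last target. There are 200 camera calls.

### The job

The worn guide rods of the inspection station are going out for regrinding. Lift the upper tray off the stack and set it down flat on the black rubber mat, draw every rod that is there out of its tube, taking fresh grips as the wall in front of the tubes requires, and lay them all flat in the lower tray. When all the rods are in, put the upper tray back so that its foot sits fully home in the lower tray, and leave the other things on the bench where they stand.

Things in the scene. Friction and masses are not known exactly. Their poses are not given: they have to be found in the camera images.
- rack: Fixed tube rack, moved and slightly turned between starts. Origin on the bench under the mouth of the middle tube; rods are drawn along its +y; x runs across the tubes, z up. Grey base plate 230 mm along x, 8 mm thick, y = -210 to 130 mm. Three square grey metal tubes at x = -80, 0, 80 mm reach from y = -200 (closed end) to their open mouths at y = 0. Clear gap from y = 0 to 110 mm, then a wall.
- tube_mouth (a point): Centre of the middle tube's mouth, axes as the rack's (+y out of the tube), 60 mm above the bench. Tubes are 29 mm square outside with a 21 mm bore, 200 mm long; outer top 77 mm high, bore floor 52 mm high. A rod in its tube has its axis 60 mm up and slides freely.
- wall_slot (a point): Middle slot of the rack's grey wall, 60 mm high, rack's axes, at the wall's near face (y = 110 mm). The wall is 10 mm thick, 80 mm high; a 28 mm wide slot faces each tube, open at the top, bottom 48 mm high. A rod slides through but fingers holding it cannot, so it is drawn hand over hand; once its tail is out of the tube it is lifted up out of the slot. A rod drawn far out sags a few mm on to the slot.
- lower: Lower tray of the stack: light blue plastic open box, 282 mm along its x by 144 mm along its y, 50 mm high, walls and floor 6 mm thick (inside 270 x 132 mm). It is fixed to the bench, in a different place from start to start (it may change places with the mat). Origin at the centre of its underside, z up.
- upper_grip (a point): Upper tray, loose, 0.32 kg (varies), light blue, 282 x 144 mm, at first stacked on the lower tray. This point is the middle of its grip, at the tray's centre: an upright rib 110 mm along x, 12 mm thick along y, from 29 mm below to 16 mm above the point, taken from above. The tray's floor top is 29 mm below the point, its rim walls end 11 mm below it. x along the tray, z up. Either way round is right.
- upper_foot (a point): Centre of the underside of the upper tray's foot, 42 mm below the grip point. The foot is 256 x 118 mm and 8 mm deep; above it the 282 x 144 mm flange. Stacked, the foot sits inside the lower tray with 7 mm of play each way and the flange lies on its walls: this point is then 42 mm above the lower tray's underside. On the mat it is 3 mm above the bench.
- mat: Black rubber mat, 310 mm along its x by 175 mm along its y, 3 mm thick, fixed to the bench. Origin at the centre of its underside. It may change places with the trays.
- rod0_mid (a point): Guide rod, octagonal, 16 mm across flats, 240 mm long, 0.15 kg (varies), in the tube at the rack's x = -80 mm; this point is its middle, its y runs along the rod (+y points out of the tube). At first 45 to 62 mm of it stand out of the tube's mouth. Two or all three of the rods are there; an absent one has no pose.
- rod1_mid (a point): Guide rod, octagonal, 16 mm across flats, 240 mm long, 0.15 kg (varies), in the tube at the rack's x = 0 mm; this point is its middle, its y runs along the rod (+y points out of the tube). At first 45 to 62 mm of it stand out of the tube's mouth. Two or all three of the rods are there; an absent one has no pose.
- rod2_mid (a point): Guide rod, octagonal, 16 mm across flats, 240 mm long, 0.15 kg (varies), in the tube at the rack's x = 80 mm; this point is its middle, its y runs along the rod (+y points out of the tube). At first 45 to 62 mm of it stand out of the tube's mouth. Two or all three of the rods are there; an absent one has no pose.
- cleaner_mid (a point): Bystander: bottle 56 mm across, 120 mm high; point at its centre. Leave it.
- dispenser_mid (a point): Bystander: blue tape dispenser 150 x 60 x 104 mm; point 15 mm above its underside. Leave it.
- loupe_mid (a point): Bystander: steel loupe, 48 mm across, 35 mm high; point at its centre. Leave it.
- gauge_mid (a point): Bystander: dark steel gauge block 80 x 50 x 35 mm; point at its centre. Leave it.
Not all that is in view belongs to the job. What is shaped like the part that bears rod1_mid but pink is not meant.

How it is judged (in metres and radians):
On the way, in this order (a step that is already met when the one before it is completed fails the run):
1. the upper tray is set down flat on the mat and let go (x of upper_grip in the frame of mat between -0.06 and 0.06 m and y of upper_grip in the frame of mat between -0.06 and 0.06 m and z of upper_grip in the frame of mat below 0.052 m and angle between upper_grip's own z axis and vertical below 0.06 rad and contact force between the fingers and upper below 0.3 N), for 0.2 s.
2. every rod that is there lies flat in the lower tray (x of rod0_mid in the frame of lower between -0.03 and 0.03 m and y of rod0_mid in the frame of lower between -0.064 and 0.064 m and z of rod0_mid in the frame of lower between 0.005 and 0.042 m and angle between rod0_mid's own y axis and vertical between 1.45 and 1.69 rad and x of rod1_mid in the frame of lower between -0.03 and 0.03 m and y of rod1_mid in the frame of lower between -0.064 and 0.064 m and z of rod1_mid in the frame of lower between 0.005 and 0.042 m and angle between rod1_mid's own y axis and vertical between 1.45 and 1.69 rad and x of rod2_mid in the frame of lower between -0.03 and 0.03 m and y of rod2_mid in the frame of lower between -0.064 and 0.064 m and z of rod2_mid in the frame of lower between 0.005 and 0.042 m and angle between rod2_mid's own y axis and vertical between 1.45 and 1.69 rad), for 0.2 s.
At the end, for the whole second after the job is handed in: Every rod that is there lies level inside the lower tray (its middle within 30 mm along and 64 mm across of the tray's centre), and the upper tray sits on it at rest with its foot home: centre within 12 mm each way, height within 5 mm, level within 0.04 rad, lengthwise within 0.12 rad (all of step 2 and x of upper_grip in the frame of lower between -0.012 and 0.012 m and y of upper_grip in the frame of lower between -0.012 and 0.012 m and z of upper_grip in the frame of lower between 0.078 and 0.088 m and angle between upper_grip's own z axis and vertical below 0.04 rad and angle between the x axis of upper_grip and the x axis of lower, either way round below 0.12 rad and linear speed of upper below 0.02 m/s and linear speed of each of rod0, rod1, rod2 below 0.03 m/s); the robot touches nothing.
It fails at once if one of the bystanders on the bench is shifted by more than 50 mm (distance of any of cleaner_mid, dispenser_mid, loupe_mid, gauge_mid from where it was at the start of the episode above 0.05 m).
Of rod0, rod1, rod2 only 2 to 3 are there at a start; the rules pass over those that are not, and their reading is None.
At some moment in a run one of upper may be knocked a few centimetres aside while the robot is not near it.
Once in a run the grip may slacken for a moment while it holds something.
It also fails if it takes over 210 s, if anything falls off the work surface, if the arm or the gripper's body presses on something with over 40 N, if the wrist force passes 120 N, or if a joint passes its speed limit or range.

## Working session

There is one attempt and no reset: what is moved stays moved. The work goes in short steps, Python scripts to look and compute and a shell command to move; the robot and the scene stay as the last step left them, time stands still between calls to the robot, and variables do not carry over. Pictures are saved under pics/ and viewed, about 12 in all and at most 16, crops included, and the job is handed in when it is done.

```bash
mkdir -p pics; ls
python3 - <<'E'
from rig import manip
import cv2,numpy as np
o=manip.get_obs();print({k:np.round(v,3) for k,v in o.items()})
for n in("top","side"):
    c=manip.camera(n);cv2.imwrite(f"pics/{n}0.png",c["color"]);np.savez(f"pics/{n}0.npz",K=c["K"],P=c["pose"]);print(n,c["K"].round(1).tolist(),c["pose"].round(3).tolist())
E
```

```text
pics
{'time': np.float64(0.0), 'joint_positions': array([-1.312,  0.333, -0.065,  1.461,  0.022,  1.35 , -0.089]), 'qd': array([-0.001, -0.   ,  0.002, -0.   ,  0.001,  0.002, -0.001]), 'effort': array([-1.0000e-03, -6.2325e+01,  2.4000e-02, -3.8990e+01, -6.1000e-02,
        4.0000e-02,  0.0000e+00]), 'ee_pos': array([173.713, 600.016, 243.757]), 'orientation': array([-3.14,  0.  ,  2.86]), 'contact_force': array([ 0.364,  0.618, -0.119]), 'moment': array([ 0.016,  0.065, -0.021]), 'gripper_width': np.float64(1.001)}
top [[413.1, 0.0, 273.8], [0.0, 413.1, 210.0], [0.0, 0.0, 1.0]] [[-0.029, -0.989, 0.143, 335.363], [-1.0, 0.027, -0.014, 13.038], [0.01, -0.143, -0.99, 1241.274], [0.0, 0.0, 0.0, 1.0]]
side [[391.5, 0.0, 267.9], [0.0, 391.5, 209.2], [0.0, 0.0, 1.0]] [[0.986, -0.126, 0.112, 391.44], [-0.168, -0.769, 0.617, -601.118], [0.008, -0.627, -0.779, 836.645], [0.0, 0.0, 0.0, 1.0]]
```

View pics/top0.png

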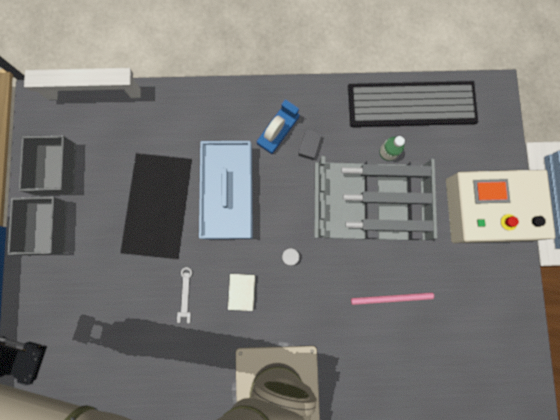

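View pics/side0.png

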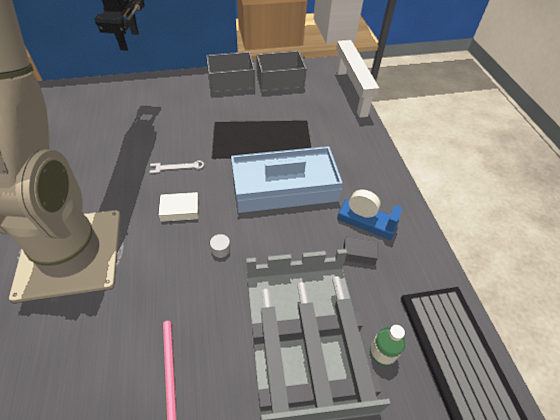

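Top view: mat around (157,205), the tray stack around (226,190), and the rack with all three rods, tips near column 345. The rods draw toward image left (+y), and the pink rod is a decoy. I'll zoom in for precise pixels.

```bash
cat > h.py <<'E'
import numpy as np,cv2
from rig import manip
def load(f): 
    d=np.load(f);return d["K"],d["P"]
def px2w(K,P,uv,z):
    uv=np.atleast_2d(uv).astype(float)
    d=np.c_[(uv[:,0]-K[0,2])/K[0,0],(uv[:,1]-K[1,2])/K[1,1],np.ones(len(uv))]@P[:3,:3].T
    return P[:3,3]+d*((z-P[2,3])/d[:,2])[:,None]
def w2px(K,P,X):
    X=np.atleast_2d(X);c=(X-P[:3,3])@P[:3,:3];u=c@K.T;return u[:,:2]/u[:,2:]
def snap(n,f=None):
    c=manip.camera(n)
    if f: cv2.imwrite(f"pics/{f}.png",c["color"]);np.savez(f"pics/{f}.npz",K=c["K"],P=c["pose"])
    return c["color"],c["K"],c["pose"]
def tcp():
    from scipy.spatial.transform import Rotation as R
    o=manip.get_obs();return np.array(o["ee_pos"]),R.from_euler("xyz",o["orientation"]).as_matrix()
def go(x,y,z,ang=None):
    "shift in tool axes (m) to world x,y,z (mm); ang: wanted world direction (deg) of the jaw axis, mod 180"
    p,R=tcp();s=R.T@(np.array([x,y,z])-p)/1000
    cur=np.degrees(np.arctan2(R[1,1],R[0,1]))
    print("shift tool",s.round(4),"jaw ang",round(cur,2),end=" ")
    if ang is not None:
        w=(ang-cur+90)%180-90; print("tool yaw",round(-w,2), "(xyz shift is in present axes)",end="")
    print()
E
python3 - <<'E'
from h import *
im=cv2.imread("pics/top0.png");K,P=load("pics/top0.npz")
hsv=cv2.cvtColor(im,cv2.COLOR_BGR2HSV)
def rect(m,z,name):
    m=cv2.morphologyEx(m,cv2.MORPH_OPEN,np.ones((3,3)))
    c=max(cv2.findContours(m,cv2.RETR_EXTERNAL,cv2.CHAIN_APPROX_NONE)[0],key=cv2.contourArea)[:,0]
    w=px2w(K,P,c,z)[:,:2].astype(np.float32);r=cv2.minAreaRect(w);print(name,r,px2w(K,P,[r[0]],0)[0,:0])
roi=np.zeros(im.shape[:2],np.uint8);roi[140:265,115:195]=255
rect(((im.max(2)<28)*255).astype(np.uint8)&roi,3,"mat")
roi[:]=0;roi[130:250,190:262]=255
rect(cv2.inRange(hsv,(90,50,60),(120,255,255))&roi,72,"tray")
a=cv2.resize(im[130:250,190:260],None,fx=5,fy=5,interpolation=cv2.INTER_CUBIC)
b=cv2.resize(im[145:250,305:445],None,fx=5,fy=5,interpolation=cv2.INTER_CUBIC)
cv2.imwrite("pics/tray0z.png",a);cv2.imwrite("pics/rack0z.png",b)
E
```

```text
Traceback (most recent call last):
ValueError: max() iterable argument is empty
```

Run:
```python
from h import *
im=cv2.imread("pics/top0.png");K,P=load("pics/top0.npz")
hsv=cv2.cvtColor(im,cv2.COLOR_BGR2HSV)
print(im[200,150],im[200,115],im[180,215])
def rect(m,z,name):
    m=cv2.morphologyEx(m,cv2.MORPH_OPEN,np.ones((3,3)))
    c=max(cv2.findContours(m,cv2.RETR_EXTERNAL,cv2.CHAIN_APPROX_NONE)[0],key=cv2.contourArea)[:,0]
    w=px2w(K,P,c,z)[:,:2].astype(np.float32);r=cv2.minAreaRect(w);print(name,r)
roi=np.zeros(im.shape[:2],np.uint8);roi[140:265,115:195]=255
t=(int(im[200,150].max())+int(im[200,115].max()))/2
rect(((im.max(2)<t)*255).astype(np.uint8)&roi,3,"mat")
roi[:]=0;roi[130:250,190:262]=255
rect(cv2.inRange(hsv,(90,50,60),(120,255,255))&roi,72,"tray")
a=cv2.resize(im[130:250,190:260],None,fx=5,fy=5,interpolation=cv2.INTER_CUBIC)
b=cv2.resize(im[145:250,305:445],None,fx=5,fy=5,interpolation=cv2.INTER_CUBIC)
c=np.zeros((600,350+0,3),np.uint8)
cv2.imwrite("pics/tray0z.png",a);cv2.imwrite("pics/rack0z.png",b)
```

```text
[43 44 46] [109 107 108] [217 200 180]
mat ((539.8446044921875, 349.61724853515625), (175.0521697998047, 308.78192138671875), 82.39177703857422)
tray ((566.2832641601562, 124.73454284667969), (20.011676788330078, 105.59501647949219), 89.1697998046875)
```

View pics/rack0z.png

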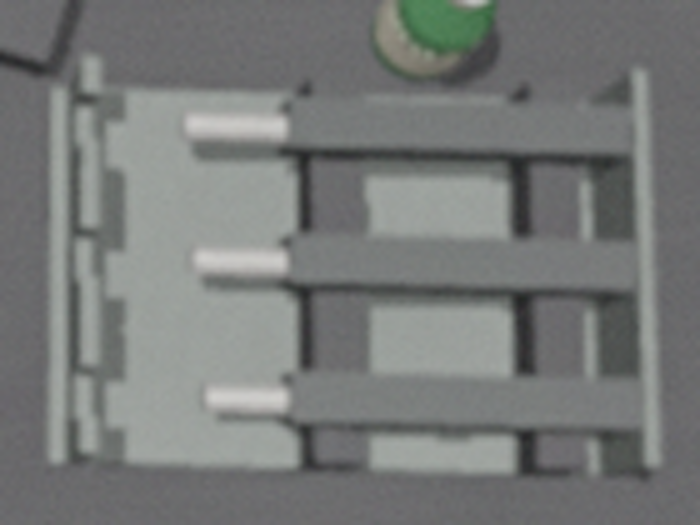

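View pics/tray0z.png

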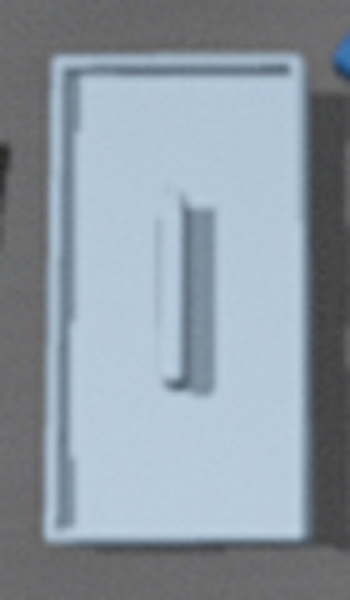

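Run:
```python
from h import *
K,P=load("pics/top0.npz")
f=lambda pts,z,o:px2w(K,P,np.array(pts)/5+np.array(o)-0.4,z)[:,:2]
t=f([(52,57),(304,57),(305,541),(44,541)],72,(190,130))
print("tray",t.round(1).tolist(),"c",t.mean(0).round(1),"len",np.linalg.norm(t[0]-t[3]).round(),np.linalg.norm(t[1]-t[2]).round(),"w",np.linalg.norm(t[0]-t[1]).round(),
 "ang",np.degrees(np.arctan2(*((t[0]+t[1]-t[2]-t[3])[::-1]))).round(2))
r=f([(173,193),(173,386)],99,(190,130));print("rib",r.round(1).tolist(),r.mean(0))
o=(305,145)
for n,m0,m1,e0,e1 in(("t2",(290,100),(290,152),(634,105),(634,156)),("t1",(290,238),(290,290),(636,244),(636,292)),("t0",(290,374),(290,426),(638,380),(638,428))):
    q=f([m0,m1,e0,e1],77,o);m=(q[0]+q[1])/2;e=(q[2]+q[3])/2
    print(n,"mouth",m.round(1),"end",e.round(1),"w",np.linalg.norm(q[0]-q[1]).round(1),"len",np.linalg.norm(m-e).round(1),"ang",np.degrees(np.arctan2(*(m-e)[::-1])).round(2))
print("rods tip,at mouth",f([(185,127),(289,129),(194,261),(289,264),(205,397),(289,401)],64,o).round(1).tolist())
print("wall near top",f([(102,120),(102,440),(82,60),(54,90),(54,462)],80,o).round(1).tolist())
go(566,125,250,90)
```

```text
tray [[714.1, 206.1], [710.3, 58.8], [426.6, 64.1], [430.7, 211.6]] c [570.4 135.2] len 283.0 284.0 w 147.0 ang -1.09
rib [[623.8, 133.5], [513.2, 134.8]] [568.48647793 134.19158149]
t2 mouth [ 614.  -264.2] end [ 606.1 -463.9] w 30.9 len 199.9 ang 87.72
t1 mouth [ 533.  -259.3] end [ 525.3 -458.3] w 30.3 len 199.1 ang 87.77
t0 mouth [ 454.7 -254.6] end [ 446.9 -452.8] w 29.7 len 198.3 ang 87.74
rods tip,at mouth [[618.2, -205.7], [615.3, -266.6], [538.5, -206.7], [535.2, -261.8], [459.1, -208.8], [455.5, -257.0]]
wall near top [[619.7, -154.9], [434.7, -146.3], [655.7, -145.0], [638.2, -128.0], [423.0, -118.6]]
shift tool [-0.5089 -0.3472 -0.0057] jaw ang 73.86 tool yaw -16.14 (xyz shift is in present axes)
```

Everything matches the stated sizes: the mat measures 175×309, the tray 283×147, and the tubes are 200 long and 30 wide. Moving above the tray.

```bash
python3 -m jog '[{"x":-0.02,"y":-0.013},{"x":-0.04,"y":-0.027},{"x":-0.04,"y":-0.027},{"x":-0.04,"y":-0.027},{"x":-0.04,"y":-0.027},{"x":-0.04,"y":-0.027},{"x":-0.04,"y":-0.027},{"x":-0.04,"y":-0.027},{"x":-0.04,"y":-0.027},{"x":-0.04,"y":-0.027},{"x":-0.04,"y":-0.027},{"x":-0.04,"y":-0.027},{"x":-0.04,"y":-0.027},{"yaw":-8},{"yaw":-7},{}]' 0.087; python3 -c "
from h import *
go(569,135,160,88.9);snap('wrist','w1');_,K,P=snap('wrist');print(P.round(2),K)"
```

```text
shift tool [-0.509  -0.3367  0.0843] jaw ang 73.86 tool yaw -15.04 (xyz shift is in present axes)
[[ 2.8000e-01  9.3000e-01  2.5000e-01  1.0446e+02]
 [ 9.6000e-01 -2.7000e-01 -7.0000e-02  6.2012e+02]
 [-0.0000e+00  2.7000e-01 -9.6000e-01  3.8486e+02]
 [ 0.0000e+00  0.0000e+00  0.0000e+00  1.0000e+00]] [[303.92346089   0.         276.75135961]
 [  0.         303.92346089 212.04983097]
 [  0.           0.           1.        ]]validation failed for argument at $[0]...
```

View pics/w1.png

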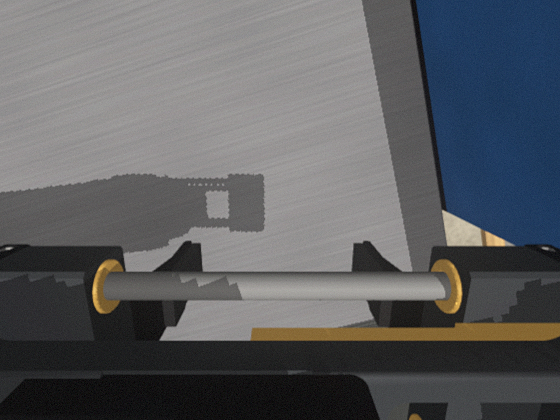

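The move was refused; each row probably needs all four keys. The wrist view shows only bare bench and the fingers, at rows 250–300.

```bash
python3 -m jog '[{"x":-0.02,"y":-0.013,"z":0,"yaw":0},{"x":-0.04,"y":-0.027,"z":0,"yaw":0},{"x":-0.04,"y":-0.027,"z":0,"yaw":0},{"x":-0.04,"y":-0.027,"z":0,"yaw":0},{"x":-0.04,"y":-0.027,"z":0,"yaw":0},{"x":-0.04,"y":-0.027,"z":0,"yaw":0},{"x":-0.04,"y":-0.027,"z":0,"yaw":0},{"x":-0.04,"y":-0.027,"z":0,"yaw":0},{"x":-0.04,"y":-0.027,"z":0,"yaw":0},{"x":-0.04,"y":-0.027,"z":0,"yaw":0},{"x":-0.04,"y":-0.027,"z":0,"yaw":0},{"x":-0.04,"y":-0.027,"z":0,"yaw":0},{"x":-0.04,"y":-0.027,"z":0,"yaw":0},{"x":0,"y":0,"z":0,"yaw":-8},{"x":0,"y":0,"z":0,"yaw":-7},{"x":0,"y":0,"z":0,"yaw":0}]' 0.087; python3 -c "
from h import *
go(569,135,160,88.9)"
```

```text
time: 1.8
ee_pos: [572.2, 117.9, 240.7]
orientation: [-3.138, -0.002, 3.132]
contact_force: [-0.8, 0.2, -0.3]
gripper_width: 0.996
shift tool [0.0032 0.0174 0.0806] jaw ang 89.42 tool yaw 0.52 (xyz shift is in present axes)
```

```bash
python3 -m jog '[{"x":0.003,"y":0.017,"z":0.04,"yaw":0.5},{"x":0,"y":0,"z":0.03,"yaw":0},{"x":0,"y":0,"z":0,"yaw":0}]'; python3 -c "
from h import *
go(569,135,86,88.9)
c,K,P=snap('wrist','w2');
print(w2px(K,P,[[568.5+55,134.2-1,99],[568.5-55,134.2+1,99],[569,135,83]]).round())"
```

```text
time: 2.1
ee_pos: [569.5, 135.9, 169.9]
orientation: [-3.14, 0.0, 3.112]
contact_force: [-0.4, -0.1, 0.5]
gripper_width: 1.0
shift tool [ 0.0005 -0.0008  0.0839] jaw ang 88.31 tool yaw -0.59 (xyz shift is in present axes)
[[276. 296.]
 [274. 153.]
 [276. 223.]]
```

View pics/w2.png

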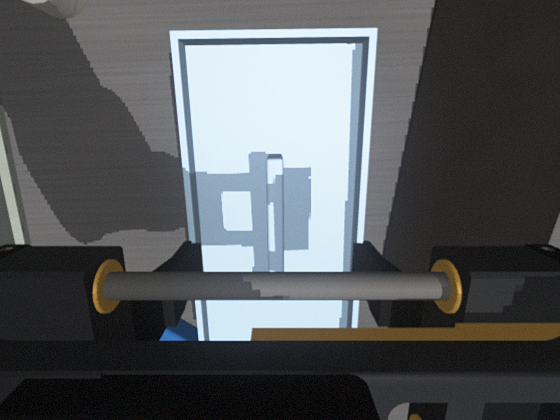

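The wrist view shows the rib end at (275,155) against a prediction of (274,153). They agree, so I'll descend and grip.

```bash
python3 -m jog '[{"x":0,"y":-0.001,"z":0.04,"yaw":-0.5},{"x":0,"y":0,"z":0.03,"yaw":0},{"x":0,"y":0,"z":0.013,"yaw":0}]'; python3 -m jog '[{"x":0,"y":0,"z":0,"yaw":0},{"x":0,"y":0,"z":0,"yaw":0},{"x":0,"y":0,"z":0,"yaw":0},{"x":0,"y":0,"z":0,"yaw":0},{"x":0,"y":0,"z":0,"yaw":0},{"x":0,"y":0,"z":0,"yaw":0}]' 0 50;  python3 -m jog '[{"x":0,"y":0,"z":-0.01,"yaw":0},{"x":0,"y":0,"z":-0.02,"yaw":0},{"x":0,"y":0,"z":-0.03,"yaw":0},{"x":0,"y":0,"z":-0.03,"yaw":0},{"x":0,"y":0,"z":-0.02,"yaw":0},{"x":0,"y":0,"z":0,"yaw":0}]'
python3 -c "
from h import *
go(540,350,180,82.4)"
```

```text
time: 2.45
ee_pos: [574.7, 137.9, 94.6]
orientation: [3.137, 0.012, 3.118]
contact_force: [0.1, 0.0, 0.5]
gripper_width: 1.002
time: 3.05
ee_pos: [577.7, 139.0, 101.2]
orientation: [3.134, 0.019, 3.116]
contact_force: [-0.8, 0.1, 1.7]
gripper_width: 0.544
time: 3.65
ee_pos: [575.3, 137.7, 219.0]
orientation: [3.134, 0.019, 3.115]
contact_force: [0.5, -0.1, 0.8]
gripper_width: 0.032
shift tool [0.0417 0.211  0.0398] jaw ang 88.47 tool yaw 6.07 (xyz shift is in present axes)
```

The fingers close slowly, so the lift came up empty and nothing was held. The arm also stopped short and drifted during the descent, so I'll check the joints.

```bash
python3 -c "
from h import *
o=manip.get_obs();print(o['joint_positions'].round(3) if hasattr(o['joint_positions'],'round') else o['joint_positions'], o['effort'])"; python3 -m jog '[{"x":0.003,"y":-0.001,"z":0,"yaw":0},{"x":0.002,"y":-0.001,"z":0,"yaw":0},{"x":0,"y":0,"z":0.03,"yaw":0},{"x":0,"y":0,"z":0.04,"yaw":0},{"x":0,"y":0,"z":0.02,"yaw":0},{"x":0,"y":0,"z":0,"yaw":0}]' 0.087; python3 -c "
from h import *
print(manip.get_obs()['joint_positions']);go(568.5,135,86,88.9)"
```

```text
[-0.591  0.261  0.333  1.625 -0.09   1.25   1.303] [ -0.29049989 -53.28971028   3.82899642 -38.05688381   0.06991086
   0.63663287  -0.06449999]
time: 4.25
ee_pos: [569.5, 135.5, 124.3]
orientation: [3.135, 0.017, 3.114]
contact_force: [0.4, 0.1, 0.4]
gripper_width: 0.493
[-0.57768107  0.33456508  0.31959652  1.7440778  -0.11972815  1.06364618
  1.32543693]
shift tool [ 0.0016 -0.0008  0.0382] jaw ang 88.45 tool yaw -0.45 (xyz shift is in present axes)
```

```bash
python3 -m jog '[{"x":0.001,"y":0,"z":0,"yaw":-0.4},{"x":0,"y":0,"z":0,"yaw":0},{"x":0,"y":0,"z":0,"yaw":0},{"x":0,"y":0,"z":0,"yaw":0},{"x":0,"y":0,"z":0.008,"yaw":0},{"x":0,"y":0,"z":0.01,"yaw":0},{"x":0,"y":0,"z":0.01,"yaw":0},{"x":0,"y":0,"z":0.008,"yaw":0},{"x":0,"y":0,"z":0.002,"yaw":0},{"x":0,"y":0,"z":0,"yaw":0}]' 0.087; python3 -c "
from h import *
go(568.5,135,86,88.9)"
```

```text
time: 5.25
ee_pos: [569.9, 135.9, 85.5]
orientation: [3.134, 0.019, 3.122]
contact_force: [0.5, 0.3, 0.5]
gripper_width: 1.001
shift tool [ 0.0014 -0.0009 -0.0005] jaw ang 88.87 tool yaw -0.03 (xyz shift is in present axes)
```

```bash
python3 -m jog '[{"x":0,"y":0,"z":0,"yaw":0},{"x":0,"y":0,"z":0,"yaw":0},{"x":0,"y":0,"z":0,"yaw":0},{"x":0,"y":0,"z":0,"yaw":0},{"x":0,"y":0,"z":0,"yaw":0},{"x":0,"y":0,"z":0,"yaw":0},{"x":0,"y":0,"z":0,"yaw":0},{"x":0,"y":0,"z":0,"yaw":0},{"x":0,"y":0,"z":0,"yaw":0},{"x":0,"y":0,"z":0,"yaw":0},{"x":0,"y":0,"z":0,"yaw":0},{"x":0,"y":0,"z":0,"yaw":0},{"x":0,"y":0,"z":0,"yaw":0},{"x":0,"y":0,"z":0,"yaw":0}]' 0 50
```

```text
time: 6.65
ee_pos: [570.6, 135.9, 86.8]
orientation: [3.134, 0.021, 3.122]
contact_force: [1.1, -0.5, 0.6]
gripper_width: 0.135
```

Gripped: the opening of 0.135 is 12 mm, which matches the rib. Lifting.

```bash
python3 -m jog '[{"x":0,"y":0,"z":-0.005,"yaw":0},{"x":0,"y":0,"z":-0.01,"yaw":0},{"x":0,"y":0,"z":-0.015,"yaw":0},{"x":0,"y":0,"z":-0.015,"yaw":0},{"x":0,"y":0,"z":-0.015,"yaw":0},{"x":0,"y":0,"z":-0.015,"yaw":0},{"x":0,"y":0,"z":-0.01,"yaw":0},{"x":0,"y":0,"z":-0.005,"yaw":0},{"x":0,"y":0,"z":0,"yaw":0}]' ;  python3 -c "
from h import *
go(540,350,180,82.4)"
```

```text
time: 7.55
ee_pos: [566.9, 134.9, 182.3]
orientation: [3.134, 0.017, 3.121]
contact_force: [-0.4, -0.2, -3.6]
gripper_width: 0.133
shift tool [0.0313 0.2145 0.0033] jaw ang 88.84 tool yaw 6.44 (xyz shift is in present axes)
```

```bash
python3 -m jog '[{"x":0.002,"y":0.012,"z":0,"yaw":0},{"x":0.004,"y":0.025,"z":0,"yaw":0},{"x":0.004,"y":0.028,"z":0,"yaw":0},{"x":0.004,"y":0.028,"z":0,"yaw":0},{"x":0.004,"y":0.028,"z":0,"yaw":0},{"x":0.004,"y":0.028,"z":0,"yaw":0},{"x":0.004,"y":0.028,"z":0,"yaw":0},{"x":0.004,"y":0.025,"z":0,"yaw":0},{"x":0.002,"y":0.013,"z":0,"yaw":0},{"x":0,"y":0,"z":0,"yaw":3},{"x":0,"y":0,"z":0,"yaw":3},{"x":0,"y":0,"z":0,"yaw":0}]' ;  python3 -c "
from h import *
go(540,350,47,82.4)"
```

```text
time: 8.75
ee_pos: [529.6, 366.5, 172.1]
orientation: [3.14, 0.003, 3.017]
contact_force: [0.2, -0.9, -3.2]
gripper_width: 0.135
shift tool [-0.012  -0.0153  0.1251] jaw ang 82.87 tool yaw 0.47 (xyz shift is in present axes)
```

```bash
python3 -m jog '[{"x":-0.006,"y":-0.007,"z":0.01,"yaw":0.4},{"x":-0.006,"y":-0.006,"z":0.015,"yaw":0},{"x":0,"y":0,"z":0.02,"yaw":0},{"x":0,"y":0,"z":0.02,"yaw":0},{"x":0,"y":0,"z":0.02,"yaw":0},{"x":0,"y":0,"z":0.015,"yaw":0},{"x":0,"y":0,"z":0.008,"yaw":0},{"x":0,"y":0,"z":0,"yaw":0}]' ;  python3 -c "
from h import *
go(540,350,49,82.4)"
```

```text
time: 9.55
ee_pos: [543.0, 342.0, 52.2]
orientation: [-3.137, 0.001, 3.009]
contact_force: [-0.2, -0.5, -2.6]
gripper_width: 0.132
shift tool [0.0041 0.0075 0.0032] jaw ang 82.38 tool yaw -0.02 (xyz shift is in present axes)
```

```bash
python3 -m jog '[{"x":0.002,"y":0.004,"z":0,"yaw":0},{"x":0.002,"y":0.003,"z":0,"yaw":0},{"x":0,"y":0,"z":0.002,"yaw":0},{"x":0,"y":0,"z":0.002,"yaw":0},{"x":0,"y":0,"z":0.001,"yaw":0},{"x":0,"y":0,"z":0.0,"yaw":0}]'; python3 -m jog '[{"x":0,"y":0,"z":0,"yaw":0},{"x":0,"y":0,"z":0,"yaw":0},{"x":0,"y":0,"z":0,"yaw":0},{"x":0,"y":0,"z":0,"yaw":0},{"x":0,"y":0,"z":0,"yaw":0},{"x":0,"y":0,"z":0,"yaw":0},{"x":0,"y":0,"z":0,"yaw":0},{"x":0,"y":0,"z":0,"yaw":0},{"x":0,"y":0,"z":0,"yaw":0},{"x":0,"y":0,"z":0,"yaw":0},{"x":0,"y":0,"z":0,"yaw":0}]' 0.087 50
```

```text
time: 10.15
ee_pos: [541.4, 351.7, 50.1]
orientation: [-3.141, 0.005, 3.01]
contact_force: [0.6, -0.6, -3.3]
gripper_width: 0.14
time: 11.25
ee_pos: [542.8, 352.2, 52.0]
orientation: [3.14, 0.007, 3.009]
contact_force: [0.9, 0.0, -0.9]
gripper_width: 0.985
```

```bash
python3 -m jog '[{"x":0,"y":0,"z":-0.01,"yaw":0},{"x":0,"y":0,"z":-0.02,"yaw":0},{"x":0,"y":0,"z":-0.03,"yaw":0},{"x":0,"y":0,"z":-0.03,"yaw":0},{"x":0,"y":0,"z":-0.03,"yaw":0},{"x":0,"y":0,"z":-0.02,"yaw":0},{"x":0,"y":0,"z":0,"yaw":0}]'
python3 -c "
from h import *
print(manip.get_obs()['joint_positions']);go(457,-215,200,-2.6)
c,K,P=snap('side','s2')"
```

```text
time: 11.95
ee_pos: [541.5, 351.7, 201.3]
orientation: [3.14, 0.008, 3.009]
contact_force: [1.0, 0.6, 1.0]
gripper_width: 0.999
[-0.84034397  0.39899892  0.2528667   1.48013509 -0.09794146  1.26845815
  0.859859  ]
shift tool [ 8.700e-03 -5.729e-01  3.000e-04] jaw ang 82.38 tool yaw 84.98 (xyz shift is in present axes)
```

View pics/s2.png

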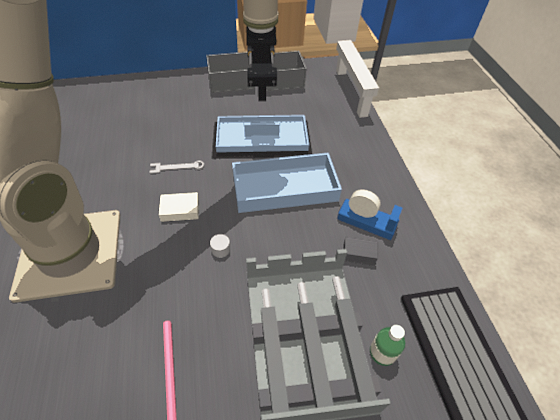

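The upper tray sits squarely on the mat at about (262,133), the lower tray is empty at about (287,182), and all three rods are present. Next I'll turn and go to the rack, starting with rod0, which is nearest the robot.

```bash
python3 -m jog '[{"x":0,"y":-0.02,"z":0,"yaw":4},{"x":0,"y":0,"z":0,"yaw":8},{"x":0,"y":0,"z":0,"yaw":8},{"x":0,"y":0,"z":0,"yaw":8},{"x":0,"y":0,"z":0,"yaw":8},{"x":0,"y":0,"z":0,"yaw":8},{"x":0,"y":0,"z":0,"yaw":8},{"x":0,"y":0,"z":0,"yaw":8},{"x":0,"y":0,"z":0,"yaw":8},{"x":0,"y":0,"z":0,"yaw":8},{"x":0,"y":0,"z":0,"yaw":5},{"x":0,"y":0,"z":0,"yaw":0}]' 0.05
python3 -c "
from h import *
go(457,-215,200,-2.6)"
```

```text
time: 13.2
ee_pos: [532.7, 326.6, 186.5]
orientation: [-3.133, 0.013, 1.536]
contact_force: [-0.5, 0.3, 0.4]
gripper_width: 0.571
shift tool [-0.5441 -0.0568 -0.006 ] jaw ang -2.01 tool yaw 0.59 (xyz shift is in present axes)
```

```bash
python3 -m jog '[{"x":-0.02,"y":-0.002,"z":-0.01,"yaw":0},{"x":-0.04,"y":-0.004,"z":-0.003,"yaw":0},{"x":-0.045,"y":-0.0045,"z":0,"yaw":0},{"x":-0.045,"y":-0.0045,"z":0,"yaw":0},{"x":-0.045,"y":-0.0045,"z":0,"yaw":0},{"x":-0.045,"y":-0.0045,"z":0,"yaw":0},{"x":-0.045,"y":-0.0045,"z":0,"yaw":0},{"x":-0.045,"y":-0.0045,"z":0,"yaw":0},{"x":-0.045,"y":-0.0045,"z":0,"yaw":0},{"x":-0.045,"y":-0.0045,"z":0,"yaw":0},{"x":-0.045,"y":-0.0045,"z":0,"yaw":0},{"x":-0.03,"y":-0.003,"z":0,"yaw":0},{"x":-0.015,"y":0,"z":0,"yaw":0},{"x":0,"y":0,"z":0,"yaw":0}]'
python3 -c "
from h import *
go(457,-222,160,-2.6);snap('top','t3')
im,K,P=snap('wrist','w3')
for m,t in(([454.7,-255.8],[459.1,-208.8]),([533,-260.5],[538.5,-206.7]),([614,-265.5],[618.2,-205.7])):
    print(w2px(K,P,[[*m,68],[*t,68]]).round().tolist())"
```

```text
time: 14.6
ee_pos: [467.1, -201.6, 200.7]
orientation: [-3.125, 0.016, 1.584]
contact_force: [-0.3, -0.6, -0.9]
gripper_width: 0.574
shift tool [-0.0196 -0.0097  0.0412] jaw ang 0.74 tool yaw 3.34 (xyz shift is in present axes)
[[265.0, 261.0], [270.0, 215.0]]
[[345.0, 267.0], [355.0, 215.0]]
[[427.0, 273.0], [441.0, 215.0]]
```

View pics/w3.png

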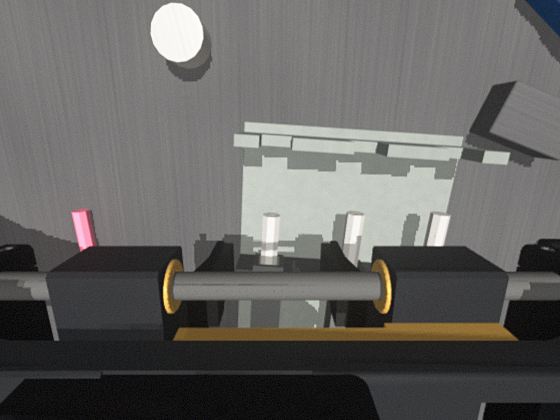

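The wrist view shows rod tips at (271,213), (354,213) and (439,215), within 2 px of prediction. Going down on to rod0.

```bash
python3 -m jog '[{"x":-0.01,"y":-0.005,"z":0.01,"yaw":0},{"x":-0.009,"y":-0.004,"z":0.02,"yaw":3},{"x":0,"y":0,"z":0.025,"yaw":0},{"x":0,"y":0,"z":0.02,"yaw":0},{"x":0,"y":0,"z":0.01,"yaw":0},{"x":0,"y":0,"z":0,"yaw":0}]' 0.05
python3 -c "
from h import *
go(457.3,-222,70,-2.3)"
```

```text
time: 15.3
ee_pos: [460.1, -209.9, 112.2]
orientation: [-3.126, 0.012, 1.552]
contact_force: [-0.7, 0.2, 0.6]
gripper_width: 0.573
shift tool [-0.0116 -0.0019  0.0424] jaw ang -1.12 tool yaw 1.18 (xyz shift is in present axes)
```

```bash
python3 -m jog '[{"x":-0.007,"y":-0.001,"z":0,"yaw":1.2},{"x":-0.006,"y":-0.001,"z":0.003,"yaw":0},{"x":0,"y":0,"z":0.012,"yaw":0},{"x":0,"y":0,"z":0.012,"yaw":0},{"x":0,"y":0,"z":0.012,"yaw":0},{"x":0,"y":0,"z":0.003,"yaw":0},{"x":0,"y":0,"z":0,"yaw":0}]' 0.05
python3 -c "
from h import *
go(457.3,-222,70,-2.3)"
```

```text
time: 16.0
ee_pos: [458.5, -223.6, 68.7]
orientation: [-3.129, 0.012, 1.531]
contact_force: [1.1, -0.5, 0.1]
gripper_width: 0.571
shift tool [ 0.0016 -0.0013 -0.0013] jaw ang -2.26 tool yaw 0.04 (xyz shift is in present axes)
```

Close, then draw about 62 mm along tool +x.

```bash
python3 -m jog '[{"x":0,"y":-0.001,"z":0,"yaw":0},{"x":0,"y":0,"z":0,"yaw":0},{"x":0,"y":0,"z":0,"yaw":0},{"x":0,"y":0,"z":0,"yaw":0},{"x":0,"y":0,"z":0,"yaw":0},{"x":0,"y":0,"z":0,"yaw":0},{"x":0,"y":0,"z":0,"yaw":0},{"x":0,"y":0,"z":0,"yaw":0}]' 0 30
python3 -m jog '[{"x":0.005,"y":0,"z":0,"yaw":0},{"x":0.01,"y":0,"z":0,"yaw":0},{"x":0.01,"y":0,"z":0,"yaw":0},{"x":0.01,"y":0,"z":0,"yaw":0},{"x":0.01,"y":0,"z":0,"yaw":0},{"x":0.005,"y":0,"z":0,"yaw":0},{"x":0,"y":0,"z":0,"yaw":0}]'; python3 -c "
from h import *
go(459,-163,70,-2.3);im,K,P=snap('top','t4')"
```

```text
time: 16.8
ee_pos: [457.9, -223.6, 69.6]
orientation: [-3.13, 0.012, 1.532]
contact_force: [-1.0, -0.5, -1.5]
gripper_width: 0.18
time: 17.5
ee_pos: [460.5, -168.5, 69.2]
orientation: [-3.131, 0.012, 1.533]
contact_force: [-0.9, -1.6, 0.2]
gripper_width: 0.182
shift tool [ 0.0054 -0.0017 -0.0009] jaw ang -2.16 tool yaw 0.14 (xyz shift is in present axes)
```

```bash
python3 -m jog '[{"x":0,"y":0,"z":0,"yaw":0},{"x":0,"y":0,"z":0,"yaw":0},{"x":0,"y":0,"z":0,"yaw":0},{"x":-0.008,"y":0,"z":0,"yaw":0},{"x":-0.015,"y":0,"z":0,"yaw":0},{"x":-0.015,"y":0,"z":0,"yaw":0},{"x":-0.015,"y":0,"z":0,"yaw":0},{"x":-0.01,"y":0,"z":0,"yaw":0},{"x":-0.003,"y":0,"z":0,"yaw":0},{"x":0,"y":0,"z":0,"yaw":0}]' 0.034 30
python3 -c "
from h import *
go(457,-241,70,-2.3)"
```

```text
time: 18.55
ee_pos: [456.8, -241.2, 69.9]
orientation: [-3.13, 0.013, 1.53]
contact_force: [-0.2, 0.4, 0.3]
gripper_width: 0.392
shift tool [ 0.0002  0.0002 -0.0001] jaw ang -2.34 tool yaw -0.04 (xyz shift is in present axes)
```

Perfect. Grip and draw 75 mm.

```bash
python3 -m jog '[{"x":0,"y":0,"z":0,"yaw":0},{"x":0,"y":0,"z":0,"yaw":0},{"x":0,"y":0,"z":0,"yaw":0},{"x":0,"y":0,"z":0,"yaw":0},{"x":0,"y":0,"z":0,"yaw":0},{"x":0.005,"y":0,"z":0,"yaw":0},{"x":0.01,"y":0,"z":0,"yaw":0},{"x":0.015,"y":0,"z":0,"yaw":0},{"x":0.015,"y":0,"z":0,"yaw":0},{"x":0.015,"y":0,"z":0,"yaw":0},{"x":0.008,"y":0,"z":0,"yaw":0},{"x":0,"y":0,"z":0,"yaw":0}]' 0 30
python3 -m jog '[{"x":0,"y":0,"z":0,"yaw":0},{"x":0,"y":0,"z":0,"yaw":0},{"x":0,"y":0,"z":0,"yaw":0},{"x":-0.008,"y":0,"z":0,"yaw":0},{"x":-0.015,"y":0,"z":0,"yaw":0},{"x":-0.015,"y":0,"z":0,"yaw":0},{"x":-0.015,"y":0,"z":0,"yaw":0},{"x":-0.01,"y":0,"z":0,"yaw":0},{"x":-0.004,"y":0,"z":0,"yaw":0},{"x":0,"y":0,"z":0,"yaw":0}]' 0.034 30
python3 -c "
from h import *
go(457,-241,70,-2.3)"
```

```text
time: 19.75
ee_pos: [459.7, -165.2, 68.6]
orientation: [-3.13, 0.012, 1.534]
contact_force: [-0.5, 0.2, -0.2]
gripper_width: 0.178
time: 20.75
ee_pos: [456.2, -240.2, 69.8]
orientation: [-3.13, 0.013, 1.53]
contact_force: [-0.9, -0.3, 0.2]
gripper_width: 0.391
shift tool [-0.0007  0.0008 -0.0002] jaw ang -2.37 tool yaw -0.07 (xyz shift is in present axes)
```

```bash
python3 -m jog '[{"x":0.009,"y":0.001,"z":0,"yaw":0},{"x":0,"y":0,"z":0,"yaw":0},{"x":0,"y":0,"z":0,"yaw":0},{"x":0,"y":0,"z":0,"yaw":0},{"x":0,"y":0,"z":0,"yaw":0},{"x":0,"y":0,"z":0,"yaw":0},{"x":0,"y":0,"z":0,"yaw":0},{"x":0,"y":0,"z":0,"yaw":0}]' 0 45
python3 -m jog '[{"x":0.005,"y":0,"z":0,"yaw":0},{"x":0.01,"y":0,"z":0,"yaw":0},{"x":0.015,"y":0,"z":0,"yaw":0},{"x":0.015,"y":0,"z":0,"yaw":0},{"x":0.012,"y":0,"z":0,"yaw":0},{"x":0.005,"y":0,"z":0,"yaw":0},{"x":0,"y":0,"z":0,"yaw":0}]'
python3 -c "
from h import *
go(457,-161,70,-2.3);a=snap('top','t5')[0];b=snap('side','s5')[0]
cv2.imwrite('pics/c5.png',np.hstack([cv2.resize(a[140:260,260:400],(560,480)),cv2.resize(b[180:380,190:290],(240,480))]))"
```

```text
time: 21.55
ee_pos: [458.1, -228.0, 69.4]
orientation: [-3.13, 0.012, 1.533]
contact_force: [-0.1, 0.2, 0.1]
gripper_width: 0.172
time: 22.25
ee_pos: [459.7, -159.8, 67.7]
orientation: [-3.128, 0.011, 1.534]
contact_force: [0.3, 0.5, -0.2]
gripper_width: 0.175
shift tool [-0.0013 -0.0027 -0.0022] jaw ang -2.12 tool yaw 0.18 (xyz shift is in present axes)
```

View pics/c5.png

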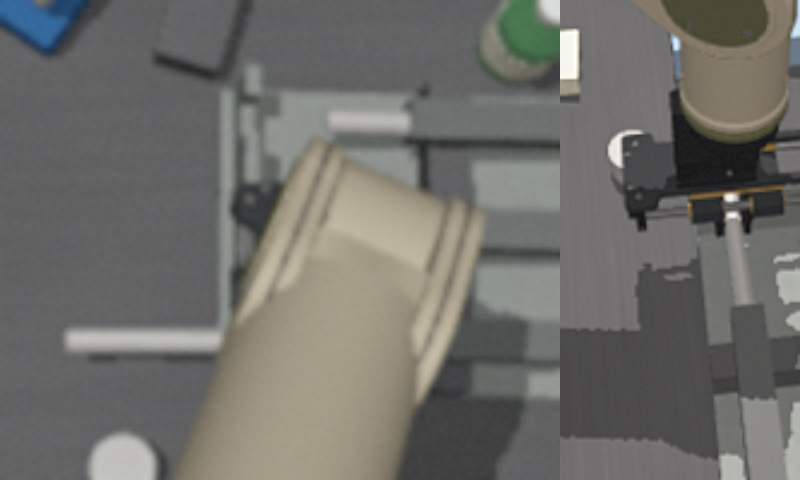

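Top view shows rod0's tip at about (276,225). I'll compute how far it has come out.

```bash
python3 -c "
from h import *
K,P=load('pics/t5.npz');print(px2w(K,P,[(276.0,224.6)],64))
K,P=load('pics/s5.npz');print(px2w(K,P,[(190+(745-560)/2.4,180+303/2.4)],66))
im=cv2.imread('pics/s5.png');K,P=load('pics/s5.npz')
cv2.imwrite('pics/c5b.png',cv2.resize(im[240:340,230:310],None,fx=6,fy=6))"
```

```text
[[462.97512529  -9.01369914  64.        ]]
[[ 456.30581466 -249.76799683   66.        ]]
```

View pics/c5b.png

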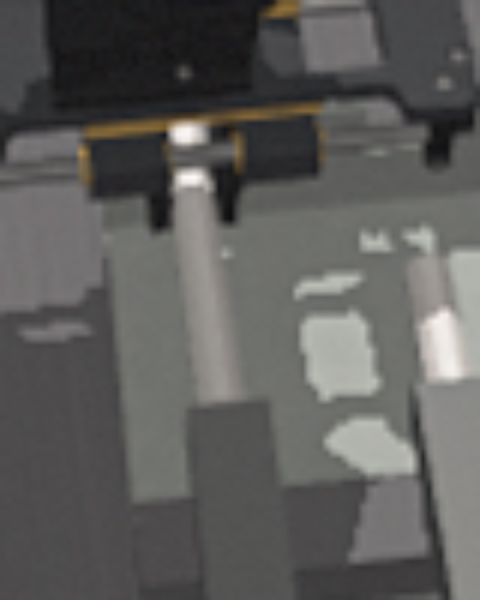

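The tip (−9) and tail (−249) measured from two cameras agree at 240 mm length, so the tail is about 6 mm clear of the mouth. Lifting.

```bash
python3 -m jog '[{"x":0,"y":0,"z":-0.004,"yaw":0},{"x":0,"y":0,"z":-0.01,"yaw":0},{"x":0,"y":0,"z":-0.015,"yaw":0},{"x":0,"y":0,"z":-0.02,"yaw":0},{"x":0,"y":0,"z":-0.02,"yaw":0},{"x":0,"y":0,"z":-0.02,"yaw":0},{"x":0,"y":0,"z":-0.015,"yaw":0},{"x":0,"y":0,"z":-0.005,"yaw":0},{"x":0,"y":0,"z":0,"yaw":0}]'
python3 -c "
from h import *
go(540,0,190,88.9);
print(manip.get_obs()['joint_positions'])
K,P=load('pics/t3.npz');im=cv2.imread('pics/t3.png');cv2.imwrite('pics/c3.png',cv2.resize(im[130:255,110:265],None,fx=4.5,fy=4.5,interpolation=cv2.INTER_CUBIC))
s=snap('side','s6')[0];cv2.imwrite('pics/c6.png',cv2.resize(s[120:320,180:360],None,fx=3,fy=3))"
```

```text
time: 23.25
ee_pos: [460.0, -165.7, 185.7]
orientation: [-3.13, 0.014, 1.522]
contact_force: [-0.7, -0.1, -1.5]
gripper_width: 0.172
shift tool [ 0.1693  0.0717 -0.0074] jaw ang -2.8 tool yaw 88.3 (xyz shift is in present axes)
[-0.59799208  0.08126297  0.89091966  1.92145108 -0.05110793  1.17738412
  0.26259743]
```

View pics/c3.png

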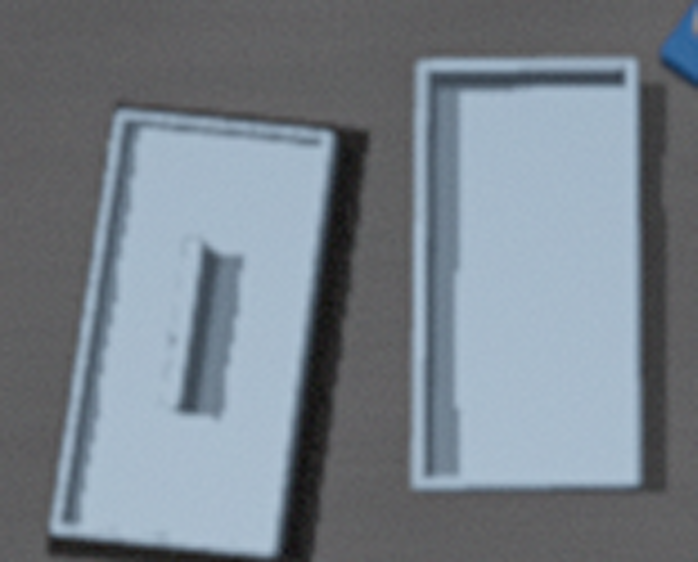

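View pics/c6.png

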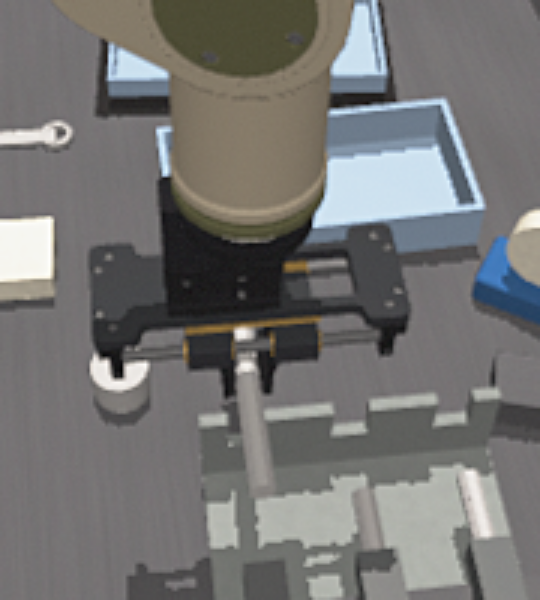

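The lower tray corners are clear in the crop, and rod0 hangs roughly level above the slot. I'll work out the tray pose and the rod's level.

```bash
python3 -m jog '[{"x":0.015,"y":0.006,"z":0,"yaw":0},{"x":0.03,"y":0.013,"z":0,"yaw":0},{"x":0.035,"y":0.015,"z":0,"yaw":0},{"x":0.035,"y":0.015,"z":0,"yaw":0},{"x":0.03,"y":0.013,"z":0,"yaw":0},{"x":0.015,"y":0.006,"z":0,"yaw":0},{"x":0,"y":0,"z":0,"yaw":-4},{"x":0,"y":0,"z":0,"yaw":-8},{"x":0,"y":0,"z":0,"yaw":-8},{"x":0,"y":0,"z":0,"yaw":-8},{"x":0,"y":0,"z":0,"yaw":-8},{"x":0,"y":0,"z":0,"yaw":-8},{"x":0,"y":0,"z":0,"yaw":-8},{"x":0,"y":0,"z":0,"yaw":-8},{"x":0,"y":0,"z":0,"yaw":-8},{"x":0,"y":0,"z":0,"yaw":-8},{"x":0,"y":0,"z":0,"yaw":-8},{"x":0,"y":0,"z":0,"yaw":-4},{"x":0,"y":0,"z":0,"yaw":0}]'
python3 -c "
from h import *
K,P=load('pics/t3.npz')
t=px2w(K,P,np.array([(415,59),(637,58),(640,488),(411,488)])/4.5+[110,130]-.4,50)[:,:2]
print('lower',t.round(1).tolist(),t.mean(0).round(1),'len',np.linalg.norm(t[0]-t[3]),np.linalg.norm(t[1]-t[2]),np.linalg.norm(t[1]-t[0]),np.degrees(np.arctan2(*((t[0]+t[1]-t[2]-t[3])[::-1]))))
K,P=load('pics/s6.npz')
for z in(170,176,182):print(z,px2w(K,P,[(267.7,283)],z))
go(600,170,150,88.9);
print(manip.get_obs()['joint_positions'])
"
```

```text
time: 25.2
ee_pos: [531.0, 2.2, 165.1]
orientation: [-3.12, -0.039, 3.117]
contact_force: [0.5, 0.4, -1.9]
gripper_width: 0.171
lower [[715.8, 204.4], [712.7, 57.5], [427.5, 61.6], [431.6, 208.1]] [571.9 132.9] len 284.20795191491266 285.24870284445393 146.89062103350193 -0.7858756254901671
170 [[ 456.58581637 -250.84890284  170.        ]]
176 [[ 455.99948562 -254.00142559  176.        ]]
182 [[ 455.41315487 -257.15394835  182.        ]]
shift tool [-0.0655  0.1696  0.0088] jaw ang 88.67 tool yaw -0.23 (xyz shift is in present axes)
[-0.57332602  0.22862546  0.54033072  1.80456801 -0.10539351  1.1829362
  1.5469209 ]
```

```bash
python3 -m jog '[{"x":-0.01,"y":0.015,"z":0.005,"yaw":0},{"x":-0.018,"y":0.022,"z":0.01,"yaw":0},{"x":-0.018,"y":0.022,"z":0.01,"yaw":0},{"x":-0.015,"y":0.02,"z":0.01,"yaw":0},{"x":-0.006,"y":0.01,"z":0.005,"yaw":0},{"x":0,"y":0,"z":0,"yaw":0},{"x":0,"y":0,"z":0,"yaw":0}]'
python3 -c "
from h import *
go(603,97,60,89);im,K,P=snap('wrist','w7');c=np.array([572,133,50])
for n in('top','side'):snap(n,n+'7')"
```

```text
time: 25.9
ee_pos: [599.1, 89.0, 115.9]
orientation: [-3.117, -0.044, 3.098]
contact_force: [-1.4, -0.7, -1.6]
gripper_width: 0.175
shift tool [-0.006   0.0096  0.0554] jaw ang 87.56 tool yaw -1.44 (xyz shift is in present axes)
```

View pics/side7.png

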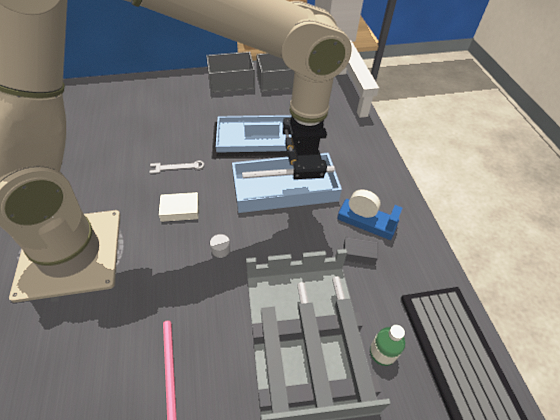

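Rod0 is held level over the tray, its tip near (242,174). Lowering it.

```bash
python3 -m jog '[{"x":-0.003,"y":0.005,"z":0.003,"yaw":-1.3},{"x":-0.003,"y":0.004,"z":0.008,"yaw":0},{"x":0,"y":0,"z":0.01,"yaw":0},{"x":0,"y":0,"z":0.01,"yaw":0},{"x":0,"y":0,"z":0.01,"yaw":0},{"x":0,"y":0,"z":0.008,"yaw":0},{"x":0,"y":0,"z":0.003,"yaw":0},{"x":0,"y":0,"z":0,"yaw":0}]'
python3 -c "
from h import *
go(603,97,31,89)"
```

```text
time: 26.85
ee_pos: [602.8, 95.0, 59.6]
orientation: [-3.119, -0.044, 3.12]
contact_force: [0.3, 0.3, -1.7]
gripper_width: 0.173
shift tool [-0.0014  0.0026  0.0285] jaw ang 88.8 tool yaw -0.2 (xyz shift is in present axes)
```

```bash
python3 -m jog '[{"x":0,"y":0.001,"z":0.005,"yaw":0},{"x":0,"y":0,"z":0.008,"yaw":0},{"x":0,"y":0,"z":0.007,"yaw":0},{"x":0,"y":0,"z":0.004,"yaw":0},{"x":0,"y":0,"z":0.001,"yaw":0},{"x":0,"y":0,"z":0,"yaw":0}]'
python3 -c "
from h import *
go(603,97,31,89)"
```

```text
time: 27.45
ee_pos: [602.1, 95.6, 33.0]
orientation: [-3.119, -0.043, 3.12]
contact_force: [-0.7, -0.5, -1.0]
gripper_width: 0.174
shift tool [-0.0009  0.0015  0.0019] jaw ang 88.8 tool yaw -0.2 (xyz shift is in present axes)
```

```bash
python3 -m jog '[{"x":0,"y":0.001,"z":0.002,"yaw":0},{"x":0,"y":0,"z":0.001,"yaw":0},{"x":0,"y":0,"z":0,"yaw":0}]';  python3 -m jog '[{"x":0,"y":0,"z":0,"yaw":0},{"x":0,"y":0,"z":0,"yaw":0},{"x":0,"y":0,"z":0,"yaw":0},{"x":0,"y":0,"z":-0.01,"yaw":0},{"x":0,"y":0,"z":-0.02,"yaw":0},{"x":0,"y":0,"z":-0.03,"yaw":0},{"x":0,"y":0,"z":-0.03,"yaw":0},{"x":0,"y":0,"z":-0.03,"yaw":0},{"x":0,"y":0,"z":-0.02,"yaw":0},{"x":0,"y":0,"z":0,"yaw":0}]' 0.03 45
python3 -c "
from h import *
go(537,-215,190,-2.3)"
```

```text
time: 27.75
ee_pos: [602.4, 96.7, 30.2]
orientation: [-3.119, -0.042, 3.12]
contact_force: [0.5, -0.1, -1.3]
gripper_width: 0.173
time: 28.75
ee_pos: [609.2, 99.2, 181.2]
orientation: [-3.12, -0.039, 3.118]
contact_force: [1.7, 0.9, 0.1]
gripper_width: 0.346
shift tool [ 0.0652 -0.3159  0.0005] jaw ang 88.72 tool yaw -88.98 (xyz shift is in present axes)
```

```bash
python3 -m jog '[{"x":0.005,"y":-0.025,"z":0,"yaw":0},{"x":0.01,"y":-0.045,"z":0,"yaw":0},{"x":0.01,"y":-0.045,"z":0,"yaw":0},{"x":0.01,"y":-0.045,"z":0,"yaw":0},{"x":0.01,"y":-0.045,"z":0,"yaw":0},{"x":0.01,"y":-0.045,"z":0,"yaw":0},{"x":0.01,"y":-0.03,"z":0,"yaw":0},{"x":0,"y":-0.01,"z":0,"yaw":4},{"x":0,"y":0,"z":0,"yaw":8.3},{"x":0,"y":0,"z":0,"yaw":8.3},{"x":0,"y":0,"z":0,"yaw":8.3},{"x":0,"y":0,"z":0,"yaw":8.3},{"x":0,"y":0,"z":0,"yaw":8.3},{"x":0,"y":0,"z":0,"yaw":8.3},{"x":0,"y":0,"z":0,"yaw":8.3},{"x":0,"y":0,"z":0,"yaw":8.3},{"x":0,"y":0,"z":0,"yaw":8.3},{"x":0,"y":0,"z":0,"yaw":8.3},{"x":0,"y":0,"z":0,"yaw":3},{"x":0,"y":0,"z":0,"yaw":0}]' 0.05
python3 -c "
from h import *
go(537,-221,120,-2.3);print(manip.get_obs()['joint_positions'])"
```

```text
time: 30.75
ee_pos: [529.1, -200.8, 187.8]
orientation: [-3.101, 0.02, 1.495]
contact_force: [-0.7, -0.1, -0.1]
gripper_width: 0.572
shift tool [-0.0182  0.0122  0.0678] jaw ang -4.37 tool yaw -2.07 (xyz shift is in present axes)
[-0.48589237  0.36842608  0.93378754  1.7071527  -0.27515631  1.25330168
  0.43542302]
```

```bash
python3 -m jog '[{"x":-0.008,"y":0.006,"z":0.01,"yaw":-2},{"x":-0.008,"y":0.005,"z":0.015,"yaw":0},{"x":0,"y":0,"z":0.015,"yaw":0},{"x":0,"y":0,"z":0.015,"yaw":0},{"x":0,"y":0,"z":0.008,"yaw":0},{"x":0,"y":0,"z":0,"yaw":0}]' 0.05
python3 -c "
from h import *
go(537,-221,70,-2.3)"
```

```text
time: 31.35
ee_pos: [535.8, -217.6, 120.9]
orientation: [-3.099, 0.017, 1.54]
contact_force: [0.9, 0.2, 1.1]
gripper_width: 0.574
shift tool [-0.0025  0.0035  0.0509] jaw ang -1.8 tool yaw 0.5 (xyz shift is in present axes)
```

```bash
python3 -m jog '[{"x":-0.002,"y":0.003,"z":0.004,"yaw":0.5},{"x":0,"y":0,"z":0.01,"yaw":0},{"x":0,"y":0,"z":0.012,"yaw":0},{"x":0,"y":0,"z":0.012,"yaw":0},{"x":0,"y":0,"z":0.008,"yaw":0},{"x":0,"y":0,"z":0.002,"yaw":0},{"x":0,"y":0,"z":0,"yaw":0}]' 0.05
python3 -c "
from h import *
go(537,-221,70,-2.3)"
```

```text
time: 32.05
ee_pos: [537.1, -220.0, 69.0]
orientation: [-3.1, 0.017, 1.532]
contact_force: [-0.3, -0.4, -0.2]
gripper_width: 0.577
shift tool [-0.001  -0.0001 -0.001 ] jaw ang -2.27 tool yaw 0.03 (xyz shift is in present axes)
```

```bash
python3 -m jog '[{"x":0,"y":0,"z":0,"yaw":0},{"x":0,"y":0,"z":0,"yaw":0},{"x":0,"y":0,"z":0,"yaw":0},{"x":0,"y":0,"z":0,"yaw":0},{"x":0,"y":0,"z":0,"yaw":0},{"x":0,"y":0,"z":0,"yaw":0},{"x":0,"y":0,"z":0,"yaw":0},{"x":0.005,"y":0,"z":0,"yaw":0},{"x":0.01,"y":0,"z":0,"yaw":0},{"x":0.01,"y":0,"z":0,"yaw":0},{"x":0.01,"y":0,"z":0,"yaw":0},{"x":0.01,"y":0,"z":0,"yaw":0},{"x":0.004,"y":0,"z":0,"yaw":0},{"x":0,"y":0,"z":0,"yaw":0}]' 0 30
python3 -m jog '[{"x":0,"y":0,"z":0,"yaw":0},{"x":0,"y":0,"z":0,"yaw":0},{"x":0,"y":0,"z":0,"yaw":0},{"x":-0.008,"y":0,"z":0,"yaw":0},{"x":-0.015,"y":0,"z":0,"yaw":0},{"x":-0.015,"y":0,"z":0,"yaw":0},{"x":-0.015,"y":0,"z":0,"yaw":0},{"x":-0.012,"y":0,"z":0,"yaw":0},{"x":-0.005,"y":0,"z":0,"yaw":0},{"x":0,"y":0,"z":0,"yaw":0}]' 0.034 30
python3 -c "
from h import *
go(536,-244,70,-2.3)"
```

```text
time: 33.45
ee_pos: [540.4, -166.2, 69.7]
orientation: [-3.102, 0.018, 1.533]
contact_force: [-0.2, -1.2, 1.2]
gripper_width: 0.179
time: 34.45
ee_pos: [535.8, -245.8, 71.1]
orientation: [-3.102, 0.019, 1.529]
contact_force: [0.6, 0.7, 0.5]
gripper_width: 0.391
shift tool [0.0018 0.0001 0.001 ] jaw ang -2.44 tool yaw -0.14 (xyz shift is in present axes)
```

```bash
python3 -m jog '[{"x":0,"y":0,"z":0.001,"yaw":0},{"x":0,"y":0,"z":0,"yaw":0},{"x":0,"y":0,"z":0,"yaw":0},{"x":0,"y":0,"z":0,"yaw":0},{"x":0,"y":0,"z":0,"yaw":0},{"x":0.005,"y":0,"z":0,"yaw":0},{"x":0.01,"y":0,"z":0,"yaw":0},{"x":0.015,"y":0,"z":0,"yaw":0},{"x":0.015,"y":0,"z":0,"yaw":0},{"x":0.015,"y":0,"z":0,"yaw":0},{"x":0.008,"y":0,"z":0,"yaw":0},{"x":0,"y":0,"z":0,"yaw":0}]' 0 30
python3 -m jog '[{"x":0,"y":0,"z":0,"yaw":0},{"x":0,"y":0,"z":0,"yaw":0},{"x":0,"y":0,"z":0,"yaw":0},{"x":-0.008,"y":0,"z":0,"yaw":0},{"x":-0.015,"y":0,"z":0,"yaw":0},{"x":-0.015,"y":0,"z":0,"yaw":0},{"x":-0.012,"y":0,"z":0,"yaw":0},{"x":-0.006,"y":0,"z":0,"yaw":0},{"x":-0.002,"y":0,"z":0,"yaw":0},{"x":0,"y":0,"z":0,"yaw":0}]' 0.034 30
python3 -c "
from h import *
go(536,-231,70,-2.3)"
```

```text
time: 35.65
ee_pos: [539.3, -169.4, 68.3]
orientation: [-3.102, 0.017, 1.534]
contact_force: [-1.0, -0.5, -0.2]
gripper_width: 0.18
time: 36.65
ee_pos: [535.9, -234.8, 69.7]
orientation: [-3.102, 0.019, 1.529]
contact_force: [0.3, 0.4, -0.2]
gripper_width: 0.39
shift tool [ 0.0038 -0.     -0.0004] jaw ang -2.43 tool yaw -0.13 (xyz shift is in present axes)
```

```bash
python3 -m jog '[{"x":0.003,"y":0,"z":0,"yaw":0},{"x":0,"y":0,"z":0,"yaw":0},{"x":0,"y":0,"z":0,"yaw":0},{"x":0,"y":0,"z":0,"yaw":0},{"x":0,"y":0,"z":0,"yaw":0},{"x":0,"y":0,"z":0,"yaw":0},{"x":0,"y":0,"z":0,"yaw":0},{"x":0,"y":0,"z":0,"yaw":0}]' 0 45
python3 -m jog '[{"x":0.005,"y":0,"z":0,"yaw":0},{"x":0.01,"y":0,"z":0,"yaw":0},{"x":0.015,"y":0,"z":0,"yaw":0},{"x":0.015,"y":0,"z":0,"yaw":0},{"x":0.011,"y":0,"z":0,"yaw":0},{"x":0.004,"y":0,"z":0,"yaw":0},{"x":0,"y":0,"z":0,"yaw":0}]'
cat >> h.py <<'E'
def tip(f,x0,lo=-60,hi=60):
    "rod tip y from a top picture: last light pixel along the rod's line beyond the wall (z 64)"
    im=cv2.imread(f"pics/{f}.png").astype(int);K,P=load(f"pics/{f}.npz")
    ys=np.arange(-115,hi,1.0);uv=w2px(K,P,np.c_[x0+(ys+220)*0.04,ys,ys*0+64]).round().astype(int)
    v=im[uv[:,1],uv[:,0]].min(1);print("brightness along rod",list(zip(ys[::8],v[::8])));d=np.where(v>150)[0];print("tip y",ys[d[-1]] if len(d) else None)
E
python3 -c "
from h import *
snap('top','t8');snap('side','s8');go(536,-166,70,-2.3);tip('t8',537)"
```

```text
time: 37.45
ee_pos: [536.6, -229.3, 69.4]
orientation: [-3.102, 0.018, 1.532]
contact_force: [0.5, -0.6, -0.7]
gripper_width: 0.175
time: 38.15
ee_pos: [538.9, -163.2, 67.5]
orientation: [-3.101, 0.017, 1.534]
contact_force: [-0.4, 0.3, -1.1]
gripper_width: 0.175
shift tool [-0.0019 -0.0029 -0.0023] jaw ang -2.23 tool yaw 0.07 (xyz shift is in present axes)
brightness along rod [(np.float64(-115.0), np.int64(131)), (np.float64(-107.0), np.int64(124)), (np.float64(-99.0), np.int64(118)), (np.float64(-91.0), np.int64(110)), (np.float64(-83.0), np.int64(172)), (np.float64(-75.0), np.int64(186)), (np.float64(-67.0), np.int64(187)), (np.float64(-59.0), np.int64(173)), (np.float64(-51.0), np.int64(172)), (np.float64(-43.0), np.int64(172)), (np.float64(-35.0), np.int64(174)), (np.float64(-27.0), np.int64(174)), (np.float64(-19.0), np.int64(174)), (np.float64(-11.0), np.int64(162)), (np.float64(-3.0), np.int64(93)), (np.float64(5.0), np.int64(97)), (np.float64(13.0), np.int64(97)), (np.float64(21.0), np.int64(97)), (np.float64(29.0), np.int64(96)), (np.float64(37.0), np.int64(96)), (np.float64(45.0), np.int64(58)), (np.float64(53.0), np.int64(62))]
tip y -11.0
```

Tip at −9, tail at −249.5, mouth at −260.5, so rod1 is clear by 11 mm. Lift, carry and turn.

```bash
python3 -m jog '[{"x":0,"y":0,"z":-0.004,"yaw":0},{"x":0,"y":0,"z":-0.01,"yaw":0},{"x":0,"y":0,"z":-0.015,"yaw":0},{"x":0,"y":0,"z":-0.02,"yaw":0},{"x":0,"y":0,"z":-0.02,"yaw":0},{"x":0,"y":0,"z":-0.02,"yaw":0},{"x":0,"y":0,"z":-0.015,"yaw":0},{"x":0,"y":0,"z":-0.005,"yaw":0},{"x":0,"y":0,"z":0,"yaw":0}]'
python3 -m jog '[{"x":0.015,"y":0,"z":0,"yaw":0},{"x":0.03,"y":0,"z":0,"yaw":0},{"x":0.035,"y":0,"z":0,"yaw":0},{"x":0.035,"y":0,"z":0,"yaw":0},{"x":0.03,"y":0,"z":0,"yaw":0},{"x":0.015,"y":0,"z":0,"yaw":0},{"x":0,"y":0,"z":0,"yaw":-4},{"x":0,"y":0,"z":0,"yaw":-8},{"x":0,"y":0,"z":0,"yaw":-8},{"x":0,"y":0,"z":0,"yaw":-8},{"x":0,"y":0,"z":0,"yaw":-8},{"x":0,"y":0,"z":0,"yaw":-8},{"x":0,"y":0,"z":0,"yaw":-8},{"x":0,"y":0,"z":0,"yaw":-8},{"x":0,"y":0,"z":0,"yaw":-8},{"x":0,"y":0,"z":0,"yaw":-8},{"x":0,"y":0,"z":0,"yaw":-8},{"x":0,"y":0,"z":0,"yaw":-4},{"x":0,"y":0,"z":0,"yaw":0}]'
python3 -c "
from h import *
go(605,169,115,89);print(manip.get_obs()['joint_positions'])"
```

```text
time: 39.15
ee_pos: [543.2, -167.8, 189.0]
orientation: [-3.106, 0.019, 1.525]
contact_force: [0.2, 0.3, -0.7]
gripper_width: 0.173
time: 41.05
ee_pos: [543.1, -5.0, 175.0]
orientation: [-3.118, -0.054, 3.117]
contact_force: [-0.6, 0.3, -1.2]
gripper_width: 0.177
shift tool [-0.0607  0.1767  0.0526] jaw ang 88.67 tool yaw -0.33 (xyz shift is in present axes)
[-0.61539293  0.26846065  0.6216553   1.75420425 -0.14116741  1.22536738
  1.59204446]
```

```bash
python3 -m jog '[{"x":-0.005,"y":0.015,"z":0.005,"yaw":0},{"x":-0.011,"y":0.03,"z":0.01,"yaw":0},{"x":-0.011,"y":0.035,"z":0.01,"yaw":0},{"x":-0.011,"y":0.035,"z":0.01,"yaw":0},{"x":-0.011,"y":0.03,"z":0.01,"yaw":0},{"x":-0.003,"y":0.012,"z":0.005,"yaw":0},{"x":0,"y":0,"z":0,"yaw":-0.3},{"x":0,"y":0,"z":0,"yaw":0}]'
python3 -c "
from h import *
go(605,166,60,89)"
```

```text
time: 41.85
ee_pos: [597.6, 159.9, 111.4]
orientation: [-3.117, -0.057, 3.106]
contact_force: [0.6, -1.2, -0.8]
gripper_width: 0.178
shift tool [-0.0101  0.0076  0.0507] jaw ang 88.06 tool yaw -0.94 (xyz shift is in present axes)
```

```bash
python3 -m jog '[{"x":-0.005,"y":0.004,"z":0.003,"yaw":-0.9},{"x":-0.004,"y":0.003,"z":0.007,"yaw":0},{"x":0,"y":0,"z":0.01,"yaw":0},{"x":0,"y":0,"z":0.01,"yaw":0},{"x":0,"y":0,"z":0.01,"yaw":0},{"x":0,"y":0,"z":0.006,"yaw":0},{"x":0,"y":0,"z":0.002,"yaw":0},{"x":0,"y":0,"z":0,"yaw":0}]'
python3 -c "
from h import *
go(605,166,31,89);c=snap('side','s9')[0];cv2.imwrite('pics/c9.png',cv2.resize(c[110:220,210:360],None,fx=5,fy=5))"
```

```text
time: 42.65
ee_pos: [604.6, 160.4, 59.3]
orientation: [-3.117, -0.057, 3.115]
contact_force: [1.0, -0.8, -1.1]
gripper_width: 0.177
shift tool [-0.0019  0.0063  0.0281] jaw ang 88.57 tool yaw -0.43 (xyz shift is in present axes)
```

View pics/c9.png

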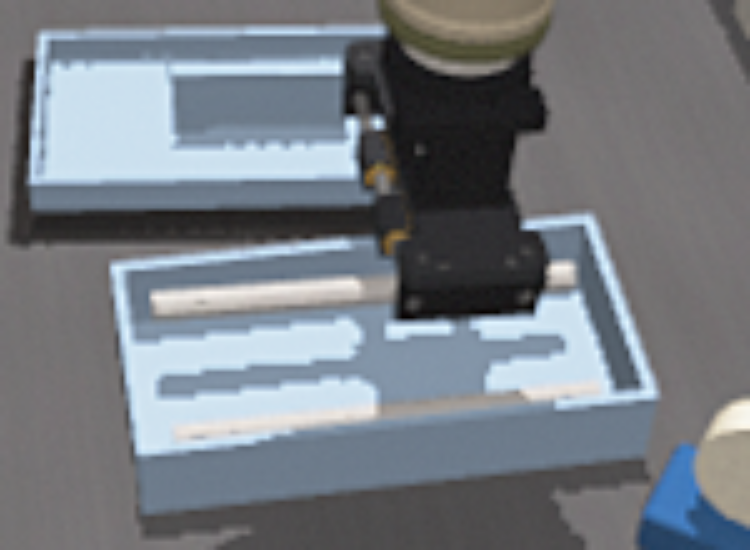

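Rod0 lies flat along the tray's front side (around (390,410) in the crop), and rod1 hovers inside. Lowering.

```bash
python3 -m jog '[{"x":-0.001,"y":0.003,"z":0.004,"yaw":-0.4},{"x":0,"y":0.002,"z":0.007,"yaw":0},{"x":0,"y":0,"z":0.007,"yaw":0},{"x":0,"y":0,"z":0.005,"yaw":0},{"x":0,"y":0,"z":0.002,"yaw":0},{"x":0,"y":0,"z":0,"yaw":0}]'
python3 -c "
from h import *
go(605,166,30,89)"
```

```text
time: 43.3
ee_pos: [604.7, 165.9, 32.8]
orientation: [-3.118, -0.056, 3.124]
contact_force: [-0.8, 0.5, -1.4]
gripper_width: 0.174
shift tool [-0.0005  0.0002  0.0028] jaw ang 89.05 tool yaw 0.05 (xyz shift is in present axes)
```

```bash
python3 -m jog '[{"x":0,"y":0,"z":0.002,"yaw":0},{"x":0,"y":0,"z":0,"yaw":0}]';  python3 -m jog '[{"x":0,"y":0,"z":0,"yaw":0},{"x":0,"y":0,"z":0,"yaw":0},{"x":0,"y":0,"z":0,"yaw":0},{"x":0,"y":0,"z":-0.01,"yaw":0},{"x":0,"y":0,"z":-0.02,"yaw":0},{"x":0,"y":0,"z":-0.03,"yaw":0},{"x":0,"y":0,"z":-0.03,"yaw":0},{"x":0,"y":0,"z":-0.03,"yaw":0},{"x":0,"y":0,"z":-0.02,"yaw":0},{"x":0,"y":0,"z":0,"yaw":0}]' 0.027 45
python3 -c "
from h import *
go(616.5,-215,190,-2.3)"
```

```text
time: 43.5
ee_pos: [604.7, 165.7, 30.8]
orientation: [-3.118, -0.056, 3.124]
contact_force: [0.1, 0.3, -1.4]
gripper_width: 0.174
time: 44.5
ee_pos: [613.8, 168.4, 182.1]
orientation: [-3.12, -0.052, 3.122]
contact_force: [-0.3, -0.0, -0.5]
gripper_width: 0.311
shift tool [-9.600e-03 -3.834e-01  1.000e-04] jaw ang 88.97 tool yaw -88.73 (xyz shift is in present axes)
```

```bash
python3 -m jog '[{"x":0,"y":-0.025,"z":0,"yaw":0},{"x":0,"y":-0.045,"z":0,"yaw":0},{"x":0,"y":-0.045,"z":0,"yaw":0},{"x":0,"y":-0.045,"z":0,"yaw":0},{"x":0,"y":-0.045,"z":0,"yaw":0},{"x":0,"y":-0.045,"z":0,"yaw":0},{"x":0,"y":-0.045,"z":0,"yaw":0},{"x":0,"y":-0.035,"z":0,"yaw":0},{"x":0,"y":-0.015,"z":0,"yaw":0},{"x":0,"y":0,"z":0,"yaw":0}]' 0.05
python3 -m jog '[{"x":0,"y":0,"z":0,"yaw":4},{"x":0,"y":0,"z":0,"yaw":8},{"x":0,"y":0,"z":0,"yaw":8},{"x":0,"y":0,"z":0,"yaw":8},{"x":0,"y":0,"z":0,"yaw":8},{"x":0,"y":0,"z":0,"yaw":8},{"x":0,"y":0,"z":0,"yaw":8},{"x":0,"y":0,"z":0,"yaw":8},{"x":0,"y":0,"z":0,"yaw":8},{"x":0,"y":0,"z":0,"yaw":8},{"x":0,"y":0,"z":0,"yaw":8},{"x":0,"y":0,"z":0,"yaw":5},{"x":0,"y":0,"z":0,"yaw":0}]'
python3 -c "
from h import *
go(617,-222,120,-2.3);print(manip.get_obs()['joint_positions'])"
```

```text
time: 45.5
ee_pos: [606.0, -186.6, 189.1]
orientation: [-3.122, -0.052, 3.127]
contact_force: [1.1, 0.4, -0.4]
gripper_width: 0.575
time: 46.8
ee_pos: [611.8, -151.4, 184.0]
orientation: [-3.085, 0.005, 1.544]
contact_force: [0.8, -0.9, -0.5]
gripper_width: 0.575
shift tool [-0.0702  0.0107  0.0639] jaw ang -1.58 tool yaw 0.72 (xyz shift is in present axes)
[-0.5095249   0.58504784  0.96993723  1.5139752  -0.46037045  1.3514114
  0.47891484]
```

```bash
python3 -m jog '[{"x":-0.015,"y":0.003,"z":0.005,"yaw":0.7},{"x":-0.025,"y":0.004,"z":0.015,"yaw":0},{"x":-0.018,"y":0.003,"z":0.015,"yaw":0},{"x":-0.006,"y":0,"z":0.015,"yaw":0},{"x":0,"y":0,"z":0.01,"yaw":0},{"x":0,"y":0,"z":0,"yaw":0}]' 0.05
python3 -c "
from h import *
go(617,-221,70,-2.3)"
```

```text
time: 47.4
ee_pos: [617.8, -214.3, 118.8]
orientation: [-3.084, 0.001, 1.548]
contact_force: [-0.5, -0.0, 0.1]
gripper_width: 0.571
shift tool [-0.0067  0.0021  0.0487] jaw ang -1.32 tool yaw 0.98 (xyz shift is in present axes)
```

```bash
python3 -m jog '[{"x":-0.003,"y":0.001,"z":0.004,"yaw":1},{"x":-0.002,"y":0.001,"z":0.01,"yaw":0},{"x":0,"y":0,"z":0.012,"yaw":0},{"x":0,"y":0,"z":0.011,"yaw":0},{"x":0,"y":0,"z":0.007,"yaw":0},{"x":0,"y":0,"z":0.002,"yaw":0},{"x":0,"y":0,"z":0,"yaw":0}]' 0.05
python3 -c "
from h import *
go(617,-221,70,-2.3)"
```

```text
time: 48.1
ee_pos: [618.1, -216.5, 69.3]
orientation: [-3.085, 0.001, 1.533]
contact_force: [0.3, -0.2, -0.1]
gripper_width: 0.573
shift tool [-0.0045 -0.001  -0.0007] jaw ang -2.15 tool yaw 0.15 (xyz shift is in present axes)
```

```bash
python3 -m jog '[{"x":-0.004,"y":-0.001,"z":0,"yaw":0},{"x":0,"y":0,"z":0,"yaw":0},{"x":0,"y":0,"z":0,"yaw":0},{"x":0,"y":0,"z":0,"yaw":0},{"x":0,"y":0,"z":0,"yaw":0},{"x":0,"y":0,"z":0,"yaw":0},{"x":0,"y":0,"z":0,"yaw":0},{"x":0.005,"y":0,"z":0,"yaw":0},{"x":0.01,"y":0,"z":0,"yaw":0},{"x":0.01,"y":0,"z":0,"yaw":0},{"x":0.01,"y":0,"z":0,"yaw":0},{"x":0.008,"y":0,"z":0,"yaw":0},{"x":0.003,"y":0,"z":0,"yaw":0},{"x":0,"y":0,"z":0,"yaw":0}]' 0 30
python3 -m jog '[{"x":0,"y":0,"z":0,"yaw":0},{"x":0,"y":0,"z":0,"yaw":0},{"x":0,"y":0,"z":0,"yaw":0},{"x":-0.008,"y":0,"z":0,"yaw":0},{"x":-0.015,"y":0,"z":0,"yaw":0},{"x":-0.015,"y":0,"z":0,"yaw":0},{"x":-0.015,"y":0,"z":0,"yaw":0},{"x":-0.01,"y":0,"z":0,"yaw":0},{"x":-0.004,"y":0,"z":0,"yaw":0},{"x":0,"y":0,"z":0,"yaw":0}]' 0.034 30
python3 -c "
from h import *
go(616,-246,70,-2.3)"
```

```text
time: 49.5
ee_pos: [619.7, -169.9, 70.7]
orientation: [-3.087, 0.001, 1.535]
contact_force: [-0.3, -1.6, -0.7]
gripper_width: 0.179
time: 50.5
ee_pos: [615.4, -247.5, 71.1]
orientation: [-3.087, 0.003, 1.53]
contact_force: [-0.3, -0.0, -0.2]
gripper_width: 0.39
shift tool [0.0015 0.0006 0.001 ] jaw ang -2.37 tool yaw -0.07 (xyz shift is in present axes)
```

```bash
python3 -m jog '[{"x":0,"y":0,"z":0.001,"yaw":0},{"x":0,"y":0,"z":0,"yaw":0},{"x":0,"y":0,"z":0,"yaw":0},{"x":0,"y":0,"z":0,"yaw":0},{"x":0,"y":0,"z":0,"yaw":0},{"x":0.005,"y":0,"z":0,"yaw":0},{"x":0.01,"y":0,"z":0,"yaw":0},{"x":0.015,"y":0,"z":0,"yaw":0},{"x":0.015,"y":0,"z":0,"yaw":0},{"x":0.015,"y":0,"z":0,"yaw":0},{"x":0.008,"y":0,"z":0,"yaw":0},{"x":0,"y":0,"z":0,"yaw":0}]' 0 30
python3 -m jog '[{"x":0,"y":0,"z":0,"yaw":0},{"x":0,"y":0,"z":0,"yaw":0},{"x":0,"y":0,"z":0,"yaw":0},{"x":-0.008,"y":0,"z":0,"yaw":0},{"x":-0.015,"y":0,"z":0,"yaw":0},{"x":-0.015,"y":0,"z":0,"yaw":0},{"x":-0.012,"y":0,"z":0,"yaw":0},{"x":-0.005,"y":0,"z":0,"yaw":0},{"x":0,"y":0,"z":0,"yaw":0},{"x":0,"y":0,"z":0,"yaw":0}]' 0.034 30
python3 -c "
from h import *
go(616,-234,70,-2.3)"
```

```text
time: 51.7
ee_pos: [619.2, -167.5, 68.9]
orientation: [-3.086, 0.0, 1.536]
contact_force: [0.4, 0.4, -0.9]
gripper_width: 0.178
time: 52.7
ee_pos: [615.6, -232.6, 69.6]
orientation: [-3.086, 0.003, 1.53]
contact_force: [0.1, 1.0, -0.6]
gripper_width: 0.39
shift tool [-0.0013  0.0004 -0.0004] jaw ang -2.33 tool yaw -0.03 (xyz shift is in present axes)
```

```bash
python3 -m jog '[{"x":0.002,"y":0,"z":0,"yaw":0},{"x":0,"y":0,"z":0,"yaw":0},{"x":0,"y":0,"z":0,"yaw":0},{"x":0,"y":0,"z":0,"yaw":0},{"x":0,"y":0,"z":0,"yaw":0},{"x":0,"y":0,"z":0,"yaw":0},{"x":0,"y":0,"z":0,"yaw":0},{"x":0,"y":0,"z":0,"yaw":0}]' 0 45
python3 -m jog '[{"x":0.005,"y":0,"z":0,"yaw":0},{"x":0.01,"y":0,"z":0,"yaw":0},{"x":0.015,"y":0,"z":0,"yaw":0},{"x":0.015,"y":0,"z":0,"yaw":0},{"x":0.009,"y":0,"z":0,"yaw":0},{"x":0.003,"y":0,"z":0,"yaw":0},{"x":0,"y":0,"z":0,"yaw":0}]'
python3 -c "
from h import *
snap('top','t10');snap('side','s10');go(617,-168,70,-2.3);tip('t10',617)"
```

```text
time: 53.5
ee_pos: [616.5, -228.0, 69.4]
orientation: [-3.087, 0.002, 1.534]
contact_force: [0.2, -0.1, -0.6]
gripper_width: 0.172
time: 54.2
ee_pos: [618.8, -165.6, 68.8]
orientation: [-3.086, 0.004, 1.535]
contact_force: [1.2, -5.2, -3.0]
gripper_width: 0.172
shift tool [-0.0023 -0.0017 -0.0011] jaw ang -2.08 tool yaw 0.22 (xyz shift is in present axes)
brightness along rod [(np.float64(-115.0), np.int64(145)), (np.float64(-107.0), np.int64(144)), (np.float64(-99.0), np.int64(144)), (np.float64(-91.0), np.int64(139)), (np.float64(-83.0), np.int64(139)), (np.float64(-75.0), np.int64(134)), (np.float64(-67.0), np.int64(126)), (np.float64(-59.0), np.int64(116)), (np.float64(-51.0), np.int64(132)), (np.float64(-43.0), np.int64(164)), (np.float64(-35.0), np.int64(163)), (np.float64(-27.0), np.int64(162)), (np.float64(-19.0), np.int64(162)), (np.float64(-11.0), np.int64(139)), (np.float64(-3.0), np.int64(96)), (np.float64(5.0), np.int64(96)), (np.float64(13.0), np.int64(96)), (np.float64(21.0), np.int64(96)), (np.float64(29.0), np.int64(96)), (np.float64(37.0), np.int64(96)), (np.float64(45.0), np.int64(69)), (np.float64(53.0), np.int64(57))]
tip y -13.0
```

The tail is about 13 mm clear, but the fingers are lightly touching the wall (5 N). Back off 2 mm and lift.

```bash
python3 -m jog '[{"x":-0.003,"y":0,"z":0,"yaw":0},{"x":0,"y":0,"z":-0.004,"yaw":0},{"x":0,"y":0,"z":-0.01,"yaw":0},{"x":0,"y":0,"z":-0.015,"yaw":0},{"x":0,"y":0,"z":-0.02,"yaw":0},{"x":0,"y":0,"z":-0.02,"yaw":0},{"x":0,"y":0,"z":-0.02,"yaw":0},{"x":0,"y":0,"z":-0.015,"yaw":0},{"x":0,"y":0,"z":-0.005,"yaw":0},{"x":0,"y":0,"z":0,"yaw":0}]'
python3 -m jog '[{"x":0.015,"y":-0.005,"z":0,"yaw":0},{"x":0.03,"y":-0.01,"z":0,"yaw":0},{"x":0.035,"y":-0.01,"z":0,"yaw":0},{"x":0.035,"y":-0.01,"z":0,"yaw":0},{"x":0.03,"y":-0.01,"z":0,"yaw":0},{"x":0.015,"y":-0.005,"z":0,"yaw":0},{"x":0,"y":0,"z":0,"yaw":-4},{"x":0,"y":0,"z":0,"yaw":-8},{"x":0,"y":0,"z":0,"yaw":-8},{"x":0,"y":0,"z":0,"yaw":-8},{"x":0,"y":0,"z":0,"yaw":-8},{"x":0,"y":0,"z":0,"yaw":-8},{"x":0,"y":0,"z":0,"yaw":-8},{"x":0,"y":0,"z":0,"yaw":-8},{"x":0,"y":0,"z":0,"yaw":-8},{"x":0,"y":0,"z":0,"yaw":-8},{"x":0,"y":0,"z":0,"yaw":-8},{"x":0,"y":0,"z":0,"yaw":-4},{"x":0,"y":0,"z":0,"yaw":0}]'
python3 -c "
from h import *
go(606,131,115,89);snap('side','s11');snap('top','t11')"
```

```text
time: 55.3
ee_pos: [625.4, -168.3, 189.1]
orientation: [-3.089, 0.001, 1.534]
contact_force: [-0.8, 0.7, -2.4]
gripper_width: 0.174
time: 57.2
ee_pos: [569.7, 2.2, 175.3]
orientation: [-3.139, -0.078, 3.135]
contact_force: [-0.1, -0.1, -1.7]
gripper_width: 0.175
shift tool [-0.0401  0.1292  0.057 ] jaw ang 89.66 tool yaw 0.66 (xyz shift is in present axes)
```

```bash
python3 -m jog '[{"x":-0.004,"y":0.014,"z":0.006,"yaw":0},{"x":-0.008,"y":0.026,"z":0.01,"yaw":0},{"x":-0.008,"y":0.028,"z":0.012,"yaw":0},{"x":-0.008,"y":0.026,"z":0.012,"yaw":0},{"x":-0.006,"y":0.014,"z":0.008,"yaw":0},{"x":0,"y":0.004,"z":0,"yaw":0.5},{"x":0,"y":0,"z":0,"yaw":0}]'
python3 -c "
from h import *
go(606,131,60,89)"
```

```text
time: 58.0
ee_pos: [602.3, 122.3, 119.5]
orientation: [-3.137, -0.08, 3.113]
contact_force: [-0.0, -0.2, -1.5]
gripper_width: 0.172
shift tool [-0.0082  0.0091  0.059 ] jaw ang 88.4 tool yaw -0.6 (xyz shift is in present axes)
```

```bash
python3 -m jog '[{"x":-0.004,"y":0.005,"z":0.004,"yaw":-0.6},{"x":-0.003,"y":0.003,"z":0.008,"yaw":0},{"x":0,"y":0,"z":0.012,"yaw":0},{"x":0,"y":0,"z":0.012,"yaw":0},{"x":0,"y":0,"z":0.01,"yaw":0},{"x":0,"y":0,"z":0.006,"yaw":0},{"x":0,"y":0,"z":0.001,"yaw":0},{"x":0,"y":0,"z":0,"yaw":0}]'
python3 -c "
from h import *
go(606,131,33,89)"
```

```text
time: 58.8
ee_pos: [605.4, 125.3, 62.1]
orientation: [-3.137, -0.079, 3.118]
contact_force: [0.1, 0.0, -1.8]
gripper_width: 0.171
shift tool [-0.0028  0.0059  0.0289] jaw ang 88.65 tool yaw -0.35 (xyz shift is in present axes)
```

```bash
python3 -m jog '[{"x":-0.002,"y":0.004,"z":0,"yaw":-0.3},{"x":0,"y":0.001,"z":0.003,"yaw":0},{"x":0,"y":0,"z":0,"yaw":0}]'
python3 -c "
from h import *
go(606,131,33,89)"
```

```text
time: 59.1
ee_pos: [608.1, 131.0, 59.7]
orientation: [-3.138, -0.078, 3.124]
contact_force: [-0.4, -0.1, -0.8]
gripper_width: 0.175
shift tool [0.     0.0001 0.0268] jaw ang 88.99 tool yaw -0.01 (xyz shift is in present axes)
```

```bash
python3 -m jog '[{"x":0,"y":0,"z":0.004,"yaw":0},{"x":0,"y":0,"z":0.007,"yaw":0},{"x":0,"y":0,"z":0.008,"yaw":0},{"x":0,"y":0,"z":0.004,"yaw":0},{"x":0,"y":0,"z":0.001,"yaw":0},{"x":0,"y":0,"z":0,"yaw":0}]'
python3 -c "
from h import *
go(606,131,32,89)"
```

```text
time: 59.7
ee_pos: [605.9, 130.9, 33.3]
orientation: [-3.138, -0.078, 3.124]
contact_force: [0.2, -0.9, -1.0]
gripper_width: 0.175
shift tool [-0.0002  0.0001  0.0013] jaw ang 89.0 tool yaw 0.0 (xyz shift is in present axes)
```

Release by opening to 22 mm, rise, then look.

```bash
python3 -m jog '[{"x":0,"y":0,"z":0.001,"yaw":0},{"x":0,"y":0,"z":0,"yaw":0},{"x":0,"y":0,"z":0,"yaw":0},{"x":0,"y":0,"z":0,"yaw":0},{"x":0,"y":0,"z":-0.008,"yaw":0},{"x":0,"y":0,"z":-0.015,"yaw":0},{"x":0,"y":0,"z":-0.03,"yaw":0},{"x":0,"y":0,"z":-0.03,"yaw":0},{"x":0,"y":0,"z":-0.03,"yaw":0},{"x":0,"y":0,"z":-0.02,"yaw":0},{"x":0,"y":0,"z":0,"yaw":0}]' 0.022 45
python3 -m jog '[{"x":0,"y":0.02,"z":0,"yaw":0},{"x":0,"y":0.04,"z":0,"yaw":0},{"x":0,"y":0.04,"z":0,"yaw":0},{"x":0,"y":0.04,"z":0,"yaw":0},{"x":0,"y":0.04,"z":0,"yaw":0},{"x":0,"y":0.015,"z":0,"yaw":0},{"x":0,"y":0,"z":0,"yaw":0}]' 0.087
python3 -c "
from h import *
a=snap('top','t12')[0];b=snap('side','s12')[0];w=snap('wrist','w12')[0]
A=cv2.resize(a[130:265,110:265],(400,348));B=cv2.resize(b[100:220,200:360],(400,300));W=cv2.resize(w,(400,300))
o=np.zeros((600,800,3),np.uint8);o[:348,:400]=A;o[:300,400:]=B;o[300:,400:]=W;cv2.imwrite('pics/c12.png',o)
go(541,351,150,82.4)"
```

```text
time: 60.8
ee_pos: [618.2, 130.6, 178.8]
orientation: [-3.139, -0.072, 3.123]
contact_force: [0.4, -0.6, -0.1]
gripper_width: 0.258
time: 61.5
ee_pos: [619.3, 337.6, 177.7]
orientation: [-3.14, -0.075, 3.122]
contact_force: [-0.9, 0.3, 0.4]
gripper_width: 0.802
shift tool [0.0778 0.0164 0.0342] jaw ang 88.59 tool yaw 6.19 (xyz shift is in present axes)
```

View pics/c12.png

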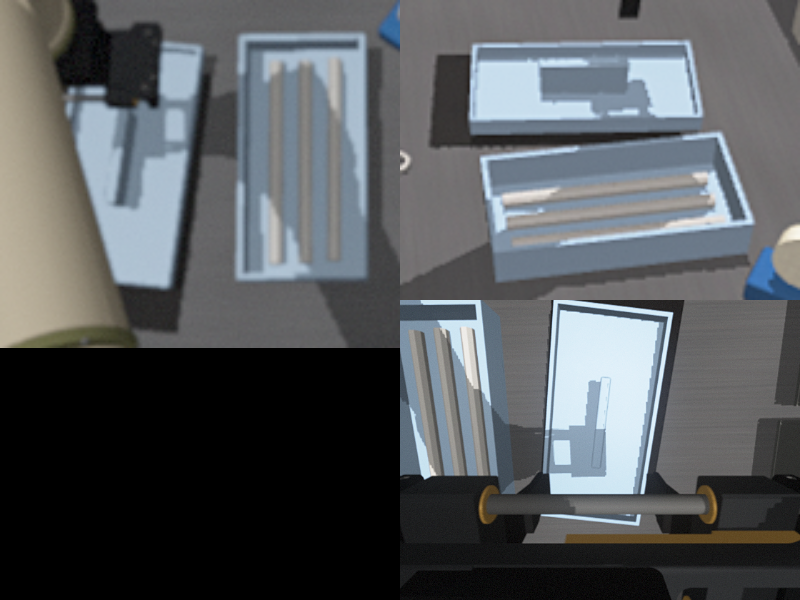

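All three rods lie flat in the lower tray. The upper tray has been knocked: it now sits toward the lower tray, with its rib ends in the wrist view near (605,378) and (597,468). I'll remeasure it.

```bash
python3 -c "
from h import *
K,P=load('pics/s12.npz')
t=px2w(K,P,np.array([(472,44),(692,41),(702,121),(470,124)])/2.5+[200-160,100]-.3,34)[:,:2]
print('side',t.round(1).tolist(),t.mean(0).round(1),np.degrees(np.arctan2(*(t[1]+t[2]-t[0]-t[3])[::-1])),np.linalg.norm(t[0]-t[1]),np.linalg.norm(t[0]-t[3]))
K,P=load('pics/w12.npz')
r=px2w(K,P,(np.array([(605,378),(597,468)])-[400,300])*1.4,61)[:,:2];print('wrist rib',r.round(1).tolist(),r.mean(0),np.linalg.norm(r[0]-r[1]),np.degrees(np.arctan2(*(r[0]-r[1])[::-1])))
t=px2w(K,P,(np.array([(553,301),(672,313),(640,523)])-[400,300])*1.4,34)[:,:2];print('wrist corners',t.round(1).tolist(),'centre',(t[0]+t[2])/2)
K,P=load('pics/t12.npz')
t=px2w(K,P,np.array([(203,44),(170,288)])/[400/155,348/135]+[110,130],34)[:,:2];print('top right edge',t.round(1).tolist(),np.degrees(np.arctan2(*(t[0]-t[1])[::-1])),t.mean(0))
"
```

```text
side [[445.1, 430.7], [728.4, 391.7], [702.9, 240.9], [426.6, 280.1]] [575.7 335.9] -7.94924206665127 286.0487305719898 151.68374596537512
wrist rib [[523.8, 344.4], [631.3, 332.8]] [577.53039283 338.59565593] 108.16627003112404 173.8133691408539
wrist corners [[430.7, 284.4], [446.9, 427.4], [722.9, 393.2]] centre [576.76135804 338.75531608]
top right edge [[708.3, 246.5], [424.2, 283.6]] -7.425557420948576 [566.27074398 265.06250114]
```

All views agree on (576.5, 338) at −7.2°. Moving over it and grasping.

```bash
python3 -m jog '[{"x":0.015,"y":0,"z":0.01,"yaw":0},{"x":0.02,"y":0,"z":0.02,"yaw":3},{"x":0.008,"y":0,"z":0.02,"yaw":2.5},{"x":0,"y":0,"z":0.01,"yaw":0},{"x":0,"y":0,"z":0,"yaw":0}]' 0.087
python3 -c "
from h import *
go(576.5,338,95,82.8)"
```

```text
time: 62.15
ee_pos: [576.0, 322.7, 122.3]
orientation: [-3.13, -0.069, 3.004]
contact_force: [0.5, 0.1, 0.3]
gripper_width: 1.0
shift tool [-0.0003  0.0156  0.0271] jaw ang 82.15 tool yaw -0.65 (xyz shift is in present axes)
```

```bash
python3 -m jog '[{"x":0,"y":0.007,"z":0.005,"yaw":-0.6},{"x":0,"y":0.006,"z":0.01,"yaw":0},{"x":0,"y":0,"z":0.008,"yaw":0},{"x":0,"y":0,"z":0.002,"yaw":0},{"x":0,"y":0,"z":0,"yaw":0}]' 0.087
python3 -c "
from h import *
go(576.5,338,49,82.8)
c,K,P=snap('wrist','w13');cs=np.array([576.5,338,61]);d=np.array([np.cos(np.radians(-7.2)),np.sin(np.radians(-7.2)),0])*55
print(w2px(K,P,[cs-d,cs+d]).round())
x=c[120:260,200:350].max(2);g=cv2.cvtColor(c,cv2.COLOR_BGR2GRAY)[:,:]
for r in(150,170,190,210):print(r,g[r,230:330:4])"
```

```text
time: 62.65
ee_pos: [579.3, 335.0, 97.1]
orientation: [-3.132, -0.066, 3.015]
contact_force: [-0.5, 0.0, 1.1]
gripper_width: 1.0
shift tool [-0.      0.0031  0.0481] jaw ang 82.78 tool yaw -0.02 (xyz shift is in present axes)
[[282. 158.]
 [281. 327.]]
150 [219 223 222 221 224 222 225 223 223 224 225 223 225 226 223 223 222 226
 225 225 224 224 224 225 226]
170 [223 219 220 221 222 223 160 152 152 149 151 154 220 221 225 225 213 222
 220 223 221 224 220 223 222]
190 [221 217 220 221 225 219 157 143 146 146 143 157 219 220 222 221 215 220
 225 203 199 223 223 222 225]
210 [141 147 223 222 194 141 141 143 142 143 142 141 191 141 143 133 146 141
 146 138 141 140 142 139 143]
```

```bash
python3 -m jog '[{"x":0,"y":0.003,"z":0.004,"yaw":0},{"x":0,"y":0.001,"z":0.01,"yaw":0},{"x":0,"y":0,"z":0.012,"yaw":0},{"x":0,"y":0,"z":0.01,"yaw":0},{"x":0,"y":0,"z":0.006,"yaw":0},{"x":0,"y":0,"z":0.002,"yaw":0},{"x":0,"y":0,"z":0,"yaw":0}]' 0.087
python3 -m jog '[{"x":0,"y":0,"z":0.0,"yaw":0},{"x":0,"y":0,"z":0,"yaw":0},{"x":0,"y":0,"z":0,"yaw":0},{"x":0,"y":0,"z":0,"yaw":0},{"x":0,"y":0,"z":0,"yaw":0},{"x":0,"y":0,"z":0,"yaw":0},{"x":0,"y":0,"z":0,"yaw":0},{"x":0,"y":0,"z":0,"yaw":0},{"x":0,"y":0,"z":0,"yaw":0},{"x":0,"y":0,"z":0,"yaw":0},{"x":0,"y":0,"z":0,"yaw":0},{"x":0,"y":0,"z":0,"yaw":0},{"x":0,"y":0,"z":0,"yaw":0},{"x":0,"y":0,"z":0,"yaw":0}]' 0 58
```

```text
time: 63.4
ee_pos: [576.4, 338.9, 48.9]
orientation: [-3.132, -0.067, 3.015]
contact_force: [0.2, -0.1, 0.5]
gripper_width: 1.0
time: 64.8
ee_pos: [577.4, 339.3, 50.7]
orientation: [-3.134, -0.065, 3.014]
contact_force: [0.4, -0.4, 0.2]
gripper_width: 0.136
```

```bash
python3 -m jog '[{"x":0,"y":0,"z":-0.005,"yaw":0},{"x":0,"y":0,"z":-0.01,"yaw":0},{"x":0,"y":0,"z":-0.015,"yaw":0},{"x":0,"y":0,"z":-0.015,"yaw":0},{"x":0,"y":0,"z":-0.015,"yaw":0},{"x":0,"y":0,"z":-0.015,"yaw":0},{"x":0,"y":0,"z":-0.015,"yaw":0},{"x":0,"y":0,"z":-0.008,"yaw":0},{"x":0,"y":0,"z":0,"yaw":0}]' ;  python3 -c "
from h import *
go(573,133,150,89.1)"
```

```text
time: 65.7
ee_pos: [584.6, 339.1, 158.6]
orientation: [-3.134, -0.064, 3.014]
contact_force: [-0.2, -0.6, -3.1]
gripper_width: 0.135
shift tool [-0.0152 -0.2058  0.0092] jaw ang 82.74 tool yaw -6.36 (xyz shift is in present axes)
```

```bash
python3 -m jog '[{"x":-0.001,"y":-0.012,"z":0,"yaw":0},{"x":-0.002,"y":-0.024,"z":0,"yaw":0},{"x":-0.002,"y":-0.026,"z":0,"yaw":0},{"x":-0.002,"y":-0.026,"z":0,"yaw":0},{"x":-0.002,"y":-0.026,"z":0,"yaw":0},{"x":-0.002,"y":-0.026,"z":0,"yaw":0},{"x":-0.002,"y":-0.026,"z":0,"yaw":0},{"x":-0.001,"y":-0.014,"z":0,"yaw":0},{"x":0,"y":0,"z":0,"yaw":-3},{"x":0,"y":0,"z":0,"yaw":-3},{"x":0,"y":0,"z":0,"yaw":0}]' ;  python3 -c "
from h import *
go(573,133,110,89.1)"
```

```text
time: 66.8
ee_pos: [569.5, 142.5, 151.5]
orientation: [-3.135, -0.075, 3.119]
contact_force: [-0.3, -0.5, -3.0]
gripper_width: 0.135
shift tool [-0.0068 -0.0092  0.0412] jaw ang 88.71 tool yaw -0.39 (xyz shift is in present axes)
```

```bash
python3 -m jog '[{"x":-0.003,"y":-0.005,"z":0.004,"yaw":-0.4},{"x":-0.003,"y":-0.004,"z":0.008,"yaw":0},{"x":0,"y":0,"z":0.01,"yaw":0},{"x":0,"y":0,"z":0.008,"yaw":0},{"x":0,"y":0,"z":0.004,"yaw":0},{"x":0,"y":0,"z":0,"yaw":0}]' ;  python3 -c "
from h import *
go(573,133,110,89.1)
b=snap('side','s14')[0];a=snap('top','t14')[0]
o=np.zeros((600,800,3),np.uint8);o[:465]=cv2.resize(b[125:225,210:382],(800,465),interpolation=cv2.INTER_CUBIC);cv2.imwrite('pics/c14.png',o[:465])"
```

```text
time: 67.4
ee_pos: [571.8, 132.9, 112.1]
orientation: [-3.134, -0.078, 3.123]
contact_force: [0.7, 0.2, -3.8]
gripper_width: 0.132
shift tool [-0.0013  0.0001  0.002 ] jaw ang 88.98 tool yaw -0.12 (xyz shift is in present axes)
```

View pics/c14.png

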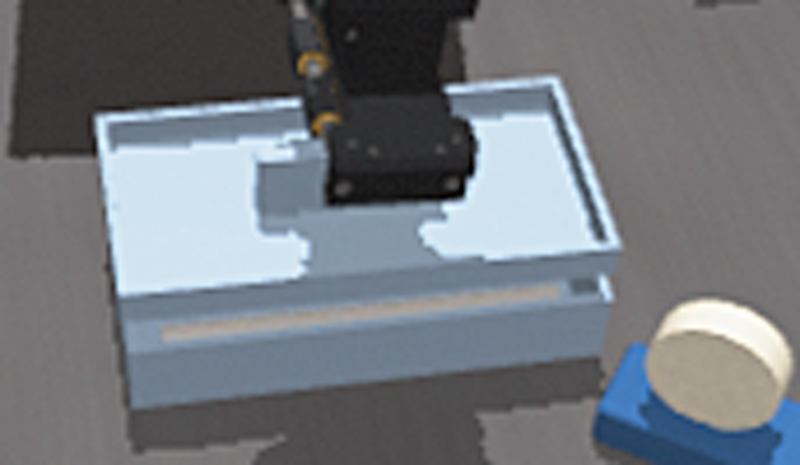

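The upper tray is level and appears centred just above the lower one, with its rim corners at (95,115), (557,79), (621,248) and (120,297) in the crop. I'll check the offset numerically.

```bash
python3 -c "
from h import *
K,P=load('pics/s14.npz')
q=lambda p,z:px2w(K,P,np.array(p)/4.651+[210,125]-.4,z)[:,:2]
t=q([(95,115),(557,79),(621,248),(120,297)],95.4)
print('upper',t.round(1).tolist(),t.mean(0).round(1),'ang',np.degrees(np.arctan2(*(t[1]+t[2]-t[0]-t[3])[::-1])),np.linalg.norm(t[0]-t[1]),np.linalg.norm(t[0]-t[3]))
print('lower near rim corners',q([(129,353),(613,299)],50).round(1).tolist())
# lower by side camera, earlier picture s12 (crop 2.5): 
K,P=load('pics/s12.npz')
t=px2w(K,P,np.array([(481,157),(723,134),(752,222),(491,248)])/2.5+[40,100]-.3,50)[:,:2]
print('lower',t.round(1).tolist(),t.mean(0).round(1),'ang',np.degrees(np.arctan2(*(t[1]+t[2]-t[0]-t[3])[::-1])),np.linalg.norm(t[0]-t[1]),np.linalg.norm(t[0]-t[3]))
"
```

```text
upper [[430.3, 211.6], [710.6, 198.8], [708.6, 56.5], [427.9, 65.0]] [569.4 133. ] ang -2.1732363741341163 280.63077323072457 146.62055686438242
lower near rim corners [[430.2, 62.9], [711.8, 58.3]]
lower [[432.5, 205.8], [715.3, 198.6], [709.8, 60.1], [427.7, 68.9]] [571.3 133.3] ang -1.6203637819571441 282.87994216198035 136.98969228886736
```

The offset is about 2 mm in x and under 1° in angle, inside the 7 mm of play. Correct and lower.

```bash
python3 -m jog '[{"x":-0.002,"y":0,"z":0.002,"yaw":-0.4},{"x":0,"y":0,"z":0.004,"yaw":0},{"x":0,"y":0,"z":0.005,"yaw":0},{"x":0,"y":0,"z":0.004,"yaw":0},{"x":0,"y":0,"z":0.001,"yaw":0},{"x":0,"y":0,"z":0,"yaw":0}]'; python3 -c "
from h import *
go(574,133,89,89.1)"
```

```text
time: 68.1
ee_pos: [573.7, 133.4, 96.3]
orientation: [-3.136, -0.076, 3.131]
contact_force: [-0.0, 0.9, -2.4]
gripper_width: 0.132
shift tool [-0.0009 -0.0003  0.0072] jaw ang 89.44 tool yaw 0.34 (xyz shift is in present axes)
```

```bash
python3 -m jog '[{"x":0,"y":0,"z":0.002,"yaw":0},{"x":0,"y":0,"z":0.002,"yaw":0},{"x":0,"y":0,"z":0.002,"yaw":0},{"x":0,"y":0,"z":0.001,"yaw":0},{"x":0,"y":0,"z":0,"yaw":0}]'; python3 -m jog '[{"x":0,"y":0,"z":0.001,"yaw":0},{"x":0,"y":0,"z":0,"yaw":0}]'
```

```text
time: 68.6
ee_pos: [573.7, 133.4, 89.9]
orientation: [-3.137, -0.074, 3.131]
contact_force: [-1.7, -0.8, -0.1]
gripper_width: 0.134
time: 68.8
ee_pos: [574.0, 133.5, 89.8]
orientation: [-3.137, -0.073, 3.131]
contact_force: [-1.2, -0.0, 0.3]
gripper_width: 0.131
```

The load has gone off the wrist at TCP height 89.8, against about 89 expected when home. If the foot were caught on the rim it would be about 97. Release, rise and check.

```bash
python3 -m jog '[{"x":0,"y":0,"z":0,"yaw":0},{"x":0,"y":0,"z":0,"yaw":0},{"x":0,"y":0,"z":0,"yaw":0},{"x":0,"y":0,"z":0,"yaw":0},{"x":0,"y":0,"z":0,"yaw":0},{"x":0,"y":0,"z":0,"yaw":0},{"x":0,"y":0,"z":0,"yaw":0},{"x":0,"y":0,"z":0,"yaw":0},{"x":0,"y":0,"z":-0.01,"yaw":0},{"x":0,"y":0,"z":-0.02,"yaw":0},{"x":0,"y":0,"z":-0.03,"yaw":0},{"x":0,"y":0,"z":-0.03,"yaw":0},{"x":0,"y":0,"z":-0.03,"yaw":0},{"x":0,"y":0,"z":-0.02,"yaw":0},{"x":0,"y":0,"z":0,"yaw":0}]' 0.087
python3 -m jog '[{"x":0,"y":0.02,"z":-0.01,"yaw":0},{"x":0,"y":0.04,"z":-0.01,"yaw":0},{"x":0,"y":0.04,"z":-0.01,"yaw":0},{"x":0,"y":0.04,"z":0,"yaw":0},{"x":0,"y":0.04,"z":0,"yaw":0},{"x":0,"y":0.04,"z":0,"yaw":0},{"x":0,"y":0.015,"z":0,"yaw":0},{"x":0,"y":0,"z":0,"yaw":0}]'
python3 - <<'E'
from h import *
t,Kt,Pt=snap('top','t15');s,Ks,Ps=snap('side','s15')
from scipy.optimize import minimize
# triangulate the tray with both cameras: blue mask bottom/top outlines -> hypothesis test by rendering rim quad edges
def edges(im):
    g=cv2.GaussianBlur(cv2.cvtColor(im,cv2.COLOR_BGR2GRAY).astype(np.float32),(3,3),0);return np.hypot(cv2.Sobel(g,5,1,0),cv2.Sobel(g,5,0,1))
def score(p,views):
    x,y,a,z=p;c,sn=np.cos(a),np.sin(a);q=np.array([(-141,-72),(141,-72),(141,72),(-141,72)])@np.array([[c,sn],[-sn,c]])+[x,y]
    tot=0
    for E,K,P in views:
        pts=np.concatenate([q[i]+(q[(i+1)%4]-q[i])*np.linspace(.03,.97,60)[:,None] for i in range(4)])
        uv=w2px(K,P,np.c_[pts,np.full(len(pts),z)]).astype(np.float32)
        tot+=cv2.remap(E,uv[:,0].copy(),uv[:,1].copy(),1).mean()
    return -tot
def fit(names,z0,free):
    V=[]
    for n in names:
        im=cv2.imread(f'pics/{n}.png');V.append((edges(im),*load(f'pics/{n}.npz')))
    best=None
    for z in (np.arange(z0-10,z0+15,2) if free else [z0]):
      for dx in(-6,0,6):
       for dy in(-6,0,6):
        r=minimize(lambda p:score((p[0],p[1],p[2]/100,z),V),[571+dx,133+dy,-1.7],method='Nelder-Mead')
        if best is None or r.fun<best[0]:best=(r.fun,r.x,z)
    return best
print('lower empty (t3,s2), rim z50',fit(['t3','s2'],50,False))
print('upper now rim 72?',fit(['t15','s15'],72,True))
print('upper at start',fit(['top0','side0'],72,True))
print(manip.get_obs()['contact_force'],manip.get_obs()['ee_pos'])
E
```

```text
time: 70.3
ee_pos: [585.0, 133.3, 238.9]
orientation: [-3.137, -0.072, 3.13]
contact_force: [0.1, 0.3, 0.3]
gripper_width: 0.995
time: 71.1
ee_pos: [589.6, 374.3, 268.2]
orientation: [-3.136, -0.072, 3.125]
contact_force: [0.8, -0.3, -0.1]
gripper_width: 1.001
lower empty (t3,s2), rim z50 (np.float64(-464.5101318359375), array([572.34240467, 133.14520766,  -1.68861846]), 50)
upper now rim 72? (np.float64(-418.406494140625), array([572.52806339, 132.14240507,  -1.71671429]), np.int64(76))
upper at start (np.float64(-516.1945190429688), array([570.75159005, 134.32496707,  -1.65182072]), np.int64(76))
[ 0.14212818  0.02871684 -0.54253418] [590.33487308 371.4050891  268.63988564]
```

The upper tray is within about 1 mm of the lower one, at the same angle and at the same fitted height as when it was stacked at the start. Handing in.

```bash
python3 -c "
from rig import manip
print(manip.finish_job())"
```

```text
the job is handed in; nothing more can be done
None
```

The job is done and handed in, about 71 s into the 210 s allowed; the hand-in itself gives no verdict. I set the upper tray on the mat, drew all three rods hand over hand, and laid them flat in the lower tray. Then I put the upper tray back on top.

**Last checks**
- **Rods:** a picture taken after the last rod went in showed all three lying flat in the lower tray. They are now covered, so I could not look again after closing the stack.
- **Upper tray:** its centre came out within about 1 mm of the lower tray's (x 572.5 against 572.3, y 132.1 against 133.1) at nearly the same angle. The wrist load vanished at the height expected with the foot home.
- **Tray height:** the fit puts the rim at 76 mm instead of the nominal 72 mm. It gave the same 76 mm for the stack at the start, so I take this as a bias in the fit.

**What went wrong on the way**
- My first grip on the tray lifted too early, before the fingers had closed, and came up empty.
- While it stood on the mat, the upper tray was knocked about 35 mm aside. I measured it again before picking it up.
- The fingers touched the rack wall lightly (about 5 N) while drawing the last rod.
- The tool's tilt drifted to about 0.08 rad, and the moves available gave no way to correct it.
- I did not measure the bystanders at the end. I saw no sign of contact with them.

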